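# Load two printed spindles on the curing tray

### The job

Gently lay the two printed spindles in the V saddles of the pulled-out curing tray, one on each pair, so that each sits level (thick journal in the low black saddle, thin journal in the tall orange one) with its square hub about midway between the saddles; either spindle may take either pair. Then slide the loaded tray fully home into the curing unit by its handle with both spindles still seated, and let go. Leave the other things on the bench alone.

Things in the scene. Friction and masses are not known exactly. Their poses are not given: they have to be found in the camera images.
- amber_spindle_center (a point): centre of the square hub of the amber printed spindle (150 mm long, 75 to 155 g). The hub is 48 mm long and 28 x 28 mm in section, the place to grip; from its two ends run coaxial round journals, each 51 mm long: a thick one (24 mm dia., dark bore in its end face) and a thin one (13 mm dia.). At first it lies level on its hub on the bench, axis 14 mm up. x axis: along the spindle, towards the thick end; z up
- amber_spindle_thick (a point): point on the amber spindle's axis in its thick journal, 50 mm from the hub's centre; same axes
- amber_spindle_thin (a point): point on the amber spindle's axis in its thin journal, 50 mm from the hub's centre; same axes
- amber_spindle: the amber spindle as a whole; origin under the hub's centre, 14 mm below the axis; same axes
- teal_spindle_center (a point): centre of the square hub of the teal printed spindle (150 mm long, 75 to 155 g). The hub is 48 mm long and 28 x 28 mm in section, the place to grip; from its two ends run coaxial round journals, each 51 mm long: a thick one (24 mm dia., dark bore in its end face) and a thin one (13 mm dia.). At first it lies level on its hub on the bench, axis 14 mm up. x axis: along the spindle, towards the thick end; z up
- teal_spindle_thick (a point): point on the teal spindle's axis in its thick journal, 50 mm from the hub's centre; same axes
- teal_spindle_thin (a point): point on the teal spindle's axis in its thin journal, 50 mm from the hub's centre; same axes
- teal_spindle: the teal spindle as a whole; origin under the hub's centre, 14 mm below the axis; same axes
- seat_a_low (a point): black, wide, low saddle of pair a (the pair next to the tray's front panel and handle): a 90 degree V notch in a 12 mm thick upright. The point is where the axis of a seated 24 mm journal lies, mid-thickness, 66 mm above the bench (V bottom 49 mm, rim 67 mm). Axes of the tray: x across it, y along its travel into the unit, z up
- seat_a_tall (a point): orange, narrow, tall saddle of pair a, 100 mm from its black one, likewise a V notch 12 mm thick. The point is where the axis of a seated 13 mm journal lies, 66 mm above the bench (V bottom 57 mm, rim 70 mm); same axes. The two pairs are 85 mm apart and face opposite ways
- seat_b_low (a point): black, wide, low saddle of pair b (the pair next to the curing unit): a 90 degree V notch in a 12 mm thick upright. The point is where the axis of a seated 24 mm journal lies, mid-thickness, 66 mm above the bench (V bottom 49 mm, rim 67 mm). Axes of the tray: x across it, y along its travel into the unit, z up
- seat_b_tall (a point): orange, narrow, tall saddle of pair b, 100 mm from its black one, likewise a V notch 12 mm thick. The point is where the axis of a seated 13 mm journal lies, 66 mm above the bench (V bottom 57 mm, rim 70 mm); same axes. The two pairs are 85 mm apart and face opposite ways
- tray_handle (a point): middle of the tray's steel handle bar (14 mm dia., 122 mm long across the tray, axis 50 mm above the bench), 80 mm outside the tray's black front panel (panel 62 mm high); push it along the tray's y. Axes of the tray, y pointing into the unit. When home, the bar stands about 94 mm in front of the unit
- tray (a joint): how far the tray has been slid in from fully out, m: 0 = fully out, 0.268 = home against its stop. It starts 0 to 0.012 in; slides with about 3 N of friction (plus 8 N per m/s) and stays where it is left
- cure: white low curing unit with its tray, fixed to the bench: 280 mm wide, 320 mm deep, 145 mm tall. Origin at the foot of the middle of its open face, y axis pointing into it (the tray's travel), z up; opening 236 mm wide, 115 mm high. The seated axes of pair b lie 120 mm, of pair a 205 mm outside the opening when the tray is fully out
- cup: bystander: white open plastic cup, 66 mm across, 75 mm tall; origin under its centre
- bracket: bystander: small grey printed bracket, 60 x 45 mm, 48 mm tall; origin under its centre
- resin_bottle: bystander: black resin bottle with grey cap, 72 mm across, 170 mm tall; origin under its centre
- wash_bottle: bystander: white wash bottle with red cap, 64 mm across, 160 mm tall; origin under its centre
- brush: bystander: brush lying flat, 170 mm long; origin near its middle
- scraper: bystander: flat scraper lying on the bench, 200 mm long; origin near its middle
Not all that is in view belongs to the job. Several things look just like the amber_spindle: the one meant starts farthest to the robot's left. There is more than one size of the teal_spindle; the job needs the larger.

How it is judged:
By the outcome, as a careful person would: the job done as asked, in the order asked, and still so for the second after the job is handed in, with the robot touching nothing.
It also fails if it takes over 72 s, if anything falls off the work surface, if the arm or the gripper's body presses on something with over 40 N, if the wrist force passes 120 N, or if a joint passes its speed limit or range.

### The arm

A 6-joint arm with a two-finger parallel gripper is mounted at the origin on the work surface. World frame = base frame: x ahead of the robot, y to its left, z up, the work surface at z = 0. Lengths are in mm, angles in rad, forces in N, time in s.
With the tool pointing down it reaches from about 350 to 875 mm from the base axis. Payload 4.2 kg.
Tool frame: the origin (TCP) lies where the fingers leave the gripper's body, on its centre line; the fingertips stand ahead of it and the grasp point (between the pads) lies 54 mm ahead of it (arm.nose_length is the z of the fingertips in the tool frame, in mm); z points along the fingers, x is the direction in which the jaws open and shut, and the axes are right-handed (so a half turn about z gives the same grasp; the last joint's range is limited). The gripper opens to 85 mm and grips with 20 to 120 N. Pads are 22 mm wide; open, the fingers measure 114 mm over their backs; the gripper's body (76 mm by 85 mm) begins 54 mm behind the grasp point. The pads swing forward as they close: fully open they stand 13 mm farther back than shut.
Start: joints at [-0.916, 0.385, 0.008, 0, -1.194, -0.259], TCP at [240.98, -576.653, 303.912] pointing down, gripper open.
Joint ranges: [-3.14, 3.14], [-1.21, 2.06], [-1.07, 1.41], [-3.16, 2.05], [-2.99, -0.16], [-3.1, 3.1]. Speed limits (rad/s): [2.79, 2.79, 3.14, 3.14, 3.14, 3.14].

### API

Orientations are given as a unit quaternion [x, y, z, w].
In Python, from bench import arm, imaging, job_done gives the robot as it stands.
- The arm moves only by the shell command python3 -m crank 'ROWS' [OPENING]. ROWS is a JSON object of lists of equal length, an entry for each row: "delta_pos": the shift along the tool's x, y, z in m, a list of three; "twist": the turn about the tool's z in rad. In form: {"delta_pos": [[tx, ty, tz], ...], "twist": [twist, ...]}. A call has 1 to 8 rows; each row shifts and turns the commanded pose from where the row before left it, along the tool's axes as they then stand; what a row does not reach is not made up. A row lasts 1/12 s, in which the tool goes at most 41.7 mm and 7.16 degrees, less where a joint would pass 70% of its speed; a pose out of reach is approached as far as the arm can. A call is refused whole if a number of a shift passes 0.0417 or a number of a turn 0.125, either way. A call with a gripper value outside its range is refused whole. OPENING is the opening, from 0 (shut) to 1 (fully open), set as the call begins (- or left out, the last holds). The fingers move at their own pace and stop on an object; the grip force is fixed at half the most. Time passes only in rows, so rows that do not move let the fingers close. It gives the time, the measured TCP pose, the force and the opening at its end, in the units of the state.
- arm.read_state(): the state, without advancing time (a new reading comes with each control period).
- imaging.get_image(name): name is "scene" or "top" or "wrist"; returns (picture, depth): 480x640x3 uint8, blue, green, red; 480x640 float32, mm along the optical axis (not along the pixel's ray), 0 where there is no reading.
- imaging.camera_model(name): a dict with "vfov" (degrees; the focal length in pixels is half the picture's height over the tangent of half this angle, whatever the lens; pixels are square), "cx", "cy" (the principal point, pixels), "dist" ([k1, k2, p1, p2, k3] as OpenCV has them; the pictures are not rectified), "T" (4x4, takes a point from camera to world coordinates); the wrist camera has in their place "hand_eye" (4x4, takes a point from camera to tool coordinates, whose origin is the TCP and whose axes are the tool frame's). Camera axes: x right, y up, looking along -z (the intrinsics and any distortion apply to the point x, -y, -z); pixel columns grow to the right and rows downward; lengths in mm; the calibration is good to about 2 mm. A picture is of the moment at which its call begins: read the wrist's pose just before it. camera_model takes no time and is no camera call.
- job_done(): hands the job in, once; it reports no verdict.
The state is a dict: "clock": time; "joints": joint angles; "joint_vel": joint speeds; "joint_efforts": joint torques, N m; "position": TCP position; "ee_rot": TCP orientation; "contact_force": force on the tool from outside, world axes, zero at the start; "wrist_torque": the same for the moment, N m; "gripper_width": finger opening in mm.
Only numpy, scipy, OpenCV 4.12 (cv2) and the standard library are available. Lean on these libraries where they do the work, as an engineer would, in place of code of your own. Each camera call takes 0.05 s, during which the arm holds its last target.

## Working session

There is one attempt and no reset: what is moved stays moved. The work goes in short steps, Python scripts to look and compute and a shell command to move; the robot and the scene stay as the last step left them, time stands still between calls to the robot, and variables do not carry over. Pictures are saved under pics/ and viewed, and the job is handed in when it is done.

```bash
ls; mkdir -p pics; python3 - <<'E'
from bench import arm, imaging
import cv2
print(arm.read_state())
for n in ["scene","top","wrist"]:
    im,d=imaging.get_image(n); cv2.imwrite(f"pics/{n}0.png",im)
    import numpy as np; np.save(f"pics/{n}0.npy",d)
    print(n,imaging.camera_model(n))
E
```

```text
pics
{'clock': 0.0, 'joints': array([-9.16384307e-01,  3.85565561e-01,  6.64444485e-03, -5.05732677e-04,
       -1.19399203e+00, -2.58636429e-01]), 'joint_vel': array([ 0.00039543, -0.00026349, -0.00011272,  0.00031361,  0.00154545,
       -0.00081639]), 'joint_efforts': array([-6.84241277e-04, -3.92288911e+01,  1.88399166e+01,  4.18614998e+00,
       -4.66918369e-03,  3.97118541e-06]), 'position': array([ 240.84007124, -576.28092681,  302.82225874]), 'ee_rot': array([ 5.54367885e-01,  8.32271033e-01,  5.64273704e-04, -9.25774725e-04]), 'contact_force': array([-0.15797273, -0.55459255,  0.1904538 ]), 'wrist_torque': array([0.02671781, 0.02627902, 0.08216802]), 'gripper_width': 85.38365114515868}
scene {'vfov': 56.76385759050057, 'cx': 321.33645494285815, 'cy': 243.90497691869925, 'dist': array([0.02045024, 0.        , 0.        , 0.        , 0.        ]), 'T': array([[ 5.55965026e-01, -6.80806946e-01,  4.76869785e-01,
         1.09056821e+03],
       [ 8.31205458e-01,  4.55791365e-01, -3.18357846e-01,
        -4.81937977e+02],
       [-6.12897609e-04,  5.73372596e-01,  8.19294508e-01
[... 448 characters left out ...]
e+02],
       [-1.36315881e-03,  1.90904031e-01,  9.81607759e-01,
         1.48347414e+03],
       [ 0.00000000e+00,  0.00000000e+00,  0.00000000e+00,
         1.00000000e+00]])}
wrist {'vfov': 59.48383813524697, 'cx': 319.72421988736613, 'cy': 243.68780991683266, 'dist': array([-0.05484959,  0.        ,  0.        ,  0.        ,  0.        ]), 'hand_eye': array([[ 9.99998099e-01,  3.64276078e-04, -1.91562133e-03,
         9.25982302e-01],
       [-1.76768363e-04, -9.61415417e-01, -2.75100646e-01,
        -7.06715966e+01],
       [-1.94192046e-03,  2.75100462e-01, -9.61413524e-01,
        -6.96696664e+01],
       [ 0.00000000e+00,  0.00000000e+00,  0.00000000e+00,
         1.00000000e+00]])}
```

View pics/scene0.png

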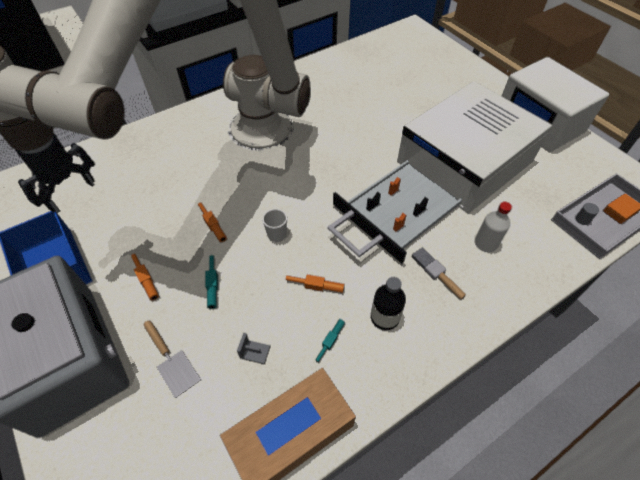

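View pics/top0.png

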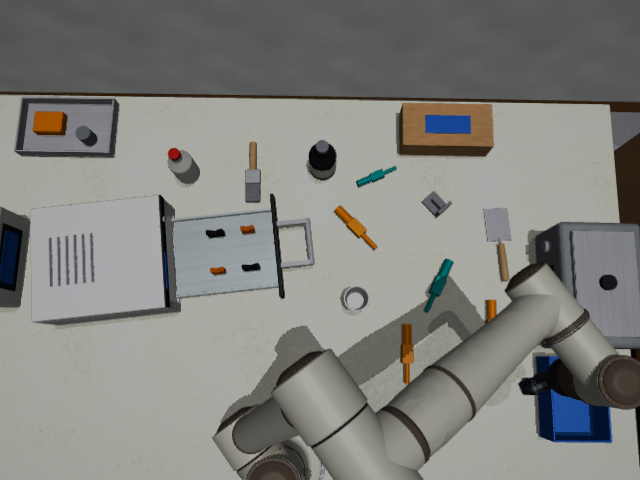

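View pics/wrist0.png

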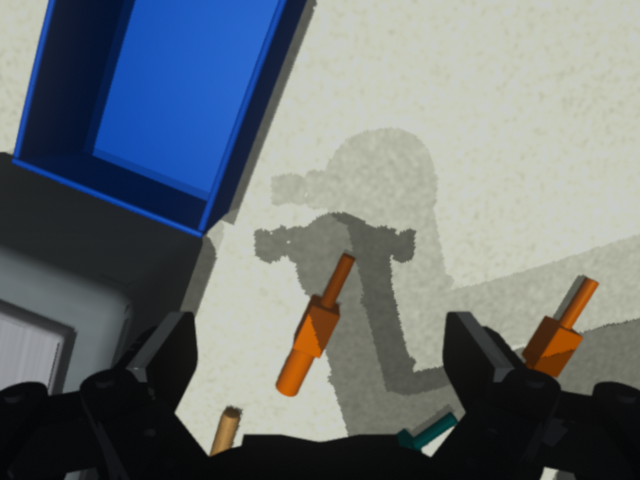

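```bash
cat > h.py <<'E'
import numpy as np, cv2
from bench import arm, imaging
from scipy.spatial.transform import Rotation as R
def K(m):
    f=240/np.tan(np.radians(m["vfov"]/2)); return np.array([[f,0,m["cx"]],[0,f,m["cy"]],[0,0,1]])
def TT(name,st=None):
    m=imaging.camera_model(name)
    if name!="wrist": return m,np.array(m["T"])
    T=np.eye(4);T[:3,:3]=R.from_quat(st["ee_rot"]).as_matrix();T[:3,3]=st["position"]
    return m,T@m["hand_eye"]
def rays(name,uv,st=None):
    m,T=TT(name,st)
    p=cv2.undistortPoints(np.array(uv,float).reshape(-1,1,2),K(m),np.array(m["dist"])).reshape(-1,2)
    d=np.c_[p[:,0],-p[:,1],-np.ones(len(p))]
    return T[:3,3],d@T[:3,:3].T
def onplane(name,uv,z,st=None):
    o,d=rays(name,uv,st); t=(z-o[2])/d[:,2]; return o+d*t[:,None]
def bydepth(name,uv,dep,st=None):
    o,d=rays(name,uv,st); return o+d*np.array(dep)[:,None]
def proj(name,P,st=None):
    m,T=TT(name,st); P=np.array(P,float).reshape(-1,3)
    c=(P-T[:3,3])@T[:3,:3]; c=c*[1,-1,-1]
    return cv2.projectPoints(c,np.zeros(3),np.zeros(3),K(m),np.array(m["dist"]))[0].reshape(-1,2)
def crop(im,x0,y0,w,h,s,fn):
    cv2.imwrite(fn,cv2.resize(im[y0:y0+h,x0:x0+w],None,fx=s,fy=s,interpolation=cv2.INTER_CUBIC))
E
python3 - <<'E'
import cv2
from h import crop
im=cv2.imread("pics/top0.png")
crop(im,160,180,165,130,4.8,"pics/c1.png"); crop(im,320,180,150,140,4,"pics/c2.png")
im=cv2.imread("pics/scene0.png")
crop(im,320,150,150,120,5,"pics/c3.png"); crop(im,180,230,180,100,4,"pics/c4.png")
E
```

```text
(no output)
```

View pics/c1.png

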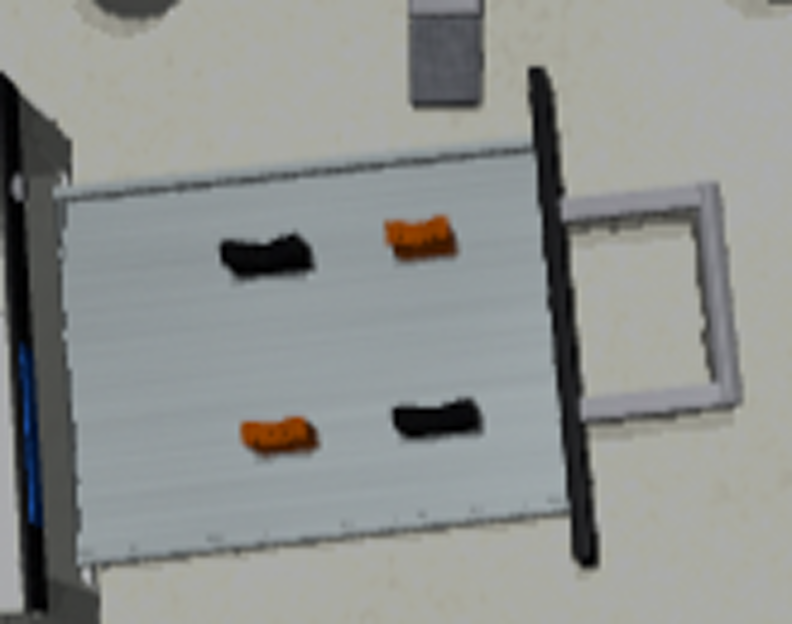

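View pics/c2.png

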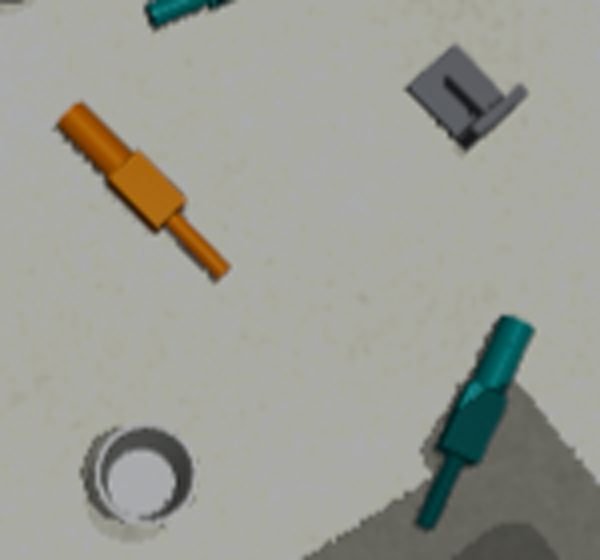

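View pics/c3.png

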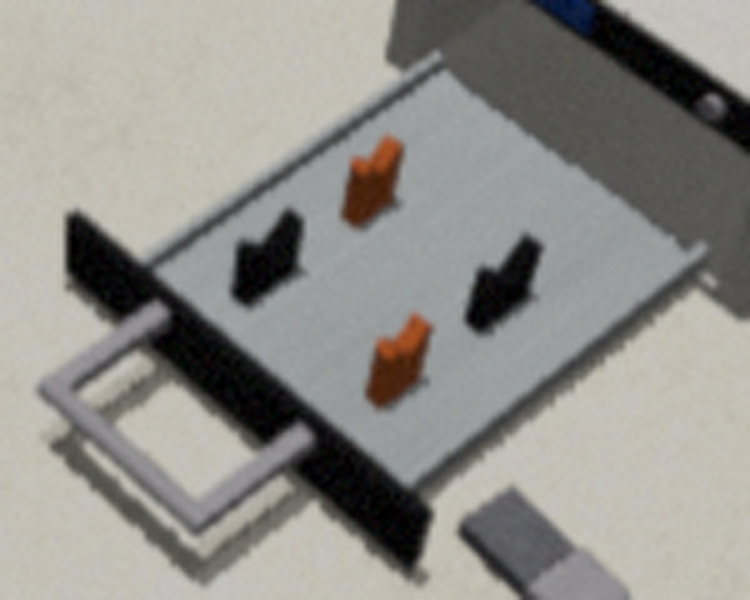

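View pics/c4.png

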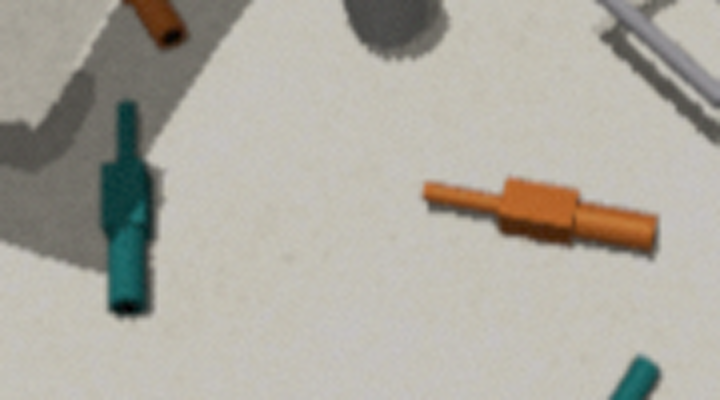

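```bash
cat > meas.py <<'E'
from h import *
def spind(name,im,box,col,st=None,img=None):
    x0,y0,x1,y1=box
    hsv=cv2.cvtColor(im,cv2.COLOR_BGR2HSV)
    lo,hi={"a":((5,140,60),(22,255,255)),"t":((80,120,30),(100,255,255))}[col]
    m=cv2.inRange(hsv,lo,hi); mm=np.zeros_like(m); mm[y0:y1,x0:x1]=m[y0:y1,x0:x1]
    n,l,s,c=cv2.connectedComponentsWithStats(mm); k=1+np.argmax(s[1:,4]); mm=(l==k)
    v,u=np.nonzero(mm)
    P=onplane(name,np.c_[u,v],14,st)[:,:2]
    c=P.mean(0); e=np.linalg.svd(P-c,full_matrices=False)[2][0]
    # model silhouette fit on z=14 plane: IoU by axial profile
    s_=(P-c)@e; t=(P-c)@np.array([-e[1],e[0]])
    w=lambda a,b: t[(s_>a)&(s_<b)].std()
    mn,mx=s_.min(),s_.max()
    if w(mx-30,mx)<w(mn,mn+30): e=-e; s_=-s_;t=-t; mn,mx=-mx,-mn
    n=np.array([-e[1],e[0]])
    ends=[t[(s_>mx-35)&(s_<mx-5)],t[(s_<mn+35)&(s_>mn+5)]]
    tm=[(a.max()+a.min())/2 for a in ends]
    p1=c+e*(mx-20)+n*tm[0]; p0=c+e*(mn+20)+n*tm[1]
    yaw=np.arctan2(*(p1-p0)[::-1]); ctr=c+e*(mn+mx)/2+n*(tm[0]+tm[1])/2
    return ctr,np.degrees(yaw),mx-mn
E
python3 - <<'E'
from meas import *
im=cv2.imread("pics/top0.png"); d=np.load("pics/top0.npy")
ims=cv2.imread("pics/scene0.png"); ds=np.load("pics/scene0.npy")
print("amber top",spind("top",im,(325,195,385,255),"a"))
print("amber scn",spind("scene",ims,(280,265,350,300),"a"))
print("teal top",spind("top",im,(420,250,460,320),"t"))
print("teal scn",spind("scene",ims,(195,245,225,315),"t"))
for nm,i,dd,box in [("top",im,d,(160,180,320,310)),("scene",ims,ds,(320,150,470,270))]:
    v,u=np.mgrid[box[1]:box[3],box[0]:box[2]]; u=u.ravel();v=v.ravel()
    P=bydepth(nm,np.c_[u,v],dd[v,u]); col=i[v,u].astype(int)
    orange=(col[:,2]>col[:,0]+60)
    dark=(col.max(1)<45)
    for lab,m in [("orange",orange),("dark",dark)]:
        sel=m&(P[:,2]>52)&(P[:,2]<75)
        g=np.zeros(i.shape[:2],np.uint8); g[v[sel],u[sel]]=1
        n,l,s,c=cv2.connectedComponentsWithStats(g)
        for k in range(1,n):
            if s[k,4]>8:
                q=P[sel][l[v[sel],u[sel]]==k]
                print(nm,lab,s[k,4],q.mean(0).round(1),(q.min(0)).round(1),q.max(0).round(1))
# amber hub top heights
for p in [(356,228),(437,290)]: print(bydepth("top",[p],[d[p[1],p[0]]]))
E
```

```text
amber top (array([ 608.41927558, -180.08946708]), np.float64(44.46372373500478), np.float64(150.91496096620068))
amber scn (array([ 609.02098047, -182.40546019]), np.float64(44.209694393968526), np.float64(148.77455500977783))
teal top (array([ 457.43067314, -395.74919952]), np.float64(-25.37400425730559), np.float64(150.71778765845508))
teal scn (array([ 457.9321415, -396.8465011]), np.float64(-26.149622347749364), np.float64(152.7875641109147))
top orange 68 [590.3 104.4  64.6] [582.2  86.7  52.1] [598.2 121.4  74.7]
top orange 69 [480.8 175.8  64.3] [473.9 158.9  53.3] [487.7 193.3  71.7]
top dark 397 [545.8  25.6  61.7] [415.2   5.   52.1] [683.9  47.4  71. ]
top dark 36 [580.5 176.   60.6] [575.1 166.9  52.4] [588.1 187.9  68.9]
top dark 36 [577.9 201.2  60.8] [572.1 192.4  52.4] [583.6 209.1  69.9]
top dark 76 [491.   92.1  59.7] [484.1  71.   52. ] [498.4 112.5  69.6]
scene orange 47 [484.  174.7  62.5] [473.8 159.   52.6] [490.2 190.3  70.7]
scene orange 57 [594.3 102.7  62.1] [585.3  86.1  52.4] [600.8 118.4  71.2]
scene dark 316 [563.5  24.7  59.2] [422.3   4.7  52.1] [687.9  45.   66.3]
scene dark 21 [493.9 103.1  58.3] [488.6  95.2  52.7] [498.  109.3  65.1]
scene dark 21 [498.6  76.9  59.4] [492.8  68.7  52. ] [502.2  89.7  67.7]
scene dark 24 [582.9 198.6  58.9] [577.  191.4  52.2] [588.2 205.9  66.2]
scene dark 19 [587.4 171.   60.2] [581.9 166.7  52.5] [591.1 183.4  67.4]
[[ 602.95661824 -180.00683554   31.90403675]]
[[ 442.35413886 -391.16967287   29.72804593]]
```

```bash
cat > calc.py <<'E'
import sys
from h import *
def go(x,y,z,yaw=None):
    st=arm.read_state(); Rm=R.from_quat(st["ee_rot"]).as_matrix()
    cur=np.degrees(np.arctan2(Rm[1,0],Rm[0,0]))
    print("t",round(st["clock"],2),"pos",st["position"].round(1),"jawyaw",round(cur,2),"j",st["joints"].round(2),"F",st["contact_force"].round(1),"w",round(st["gripper_width"],1),"zaxis",Rm[:,2].round(4))
    # twist first (about tool z; z down => world yaw decreases with positive twist)
    if yaw is not None:
        dy=(yaw-cur+180)%360-180; print("twist rad",round(-np.radians(dy),3)); a=np.radians(yaw)
    else: a=np.radians(cur)
    d=np.array([x,y,z])-st["position"]
    X=np.array([np.cos(a),np.sin(a),0]);Y=np.array([np.sin(a),-np.cos(a),0])
    print("after twist: tool d mm",(d@X).round(1),(d@Y).round(1),(-d[2]).round(1))
if __name__=="__main__":
    v=[float(s) for s in sys.argv[1:]]; go(*v)
E
python3 -c "
from bench import arm;print(arm.nose_length)"; python3 calc.py 457.7 -396.3 200 64.2
```

```text
72.6
t 0.15 pos [ 240.9 -576.4  303.1] jawyaw 112.67 j [-0.92  0.39  0.01 -0.   -1.19 -0.26] F [ 0.5 -0.2  0.9] w 85.7 zaxis [-8.0e-04  1.5e-03 -1.0e+00]
twist rad 0.846
after twist: tool d mm 256.5 116.8 103.1
```

```bash
python3 -m crank '{"delta_pos":[[0,0,0],[0,0,0],[0,0,0],[0,0,0],[0,0,0],[0,0,0],[0,0,0]],"twist":[0.121,0.121,0.121,0.121,0.121,0.121,0.12]}' 1
python3 calc.py 457.7 -396.3 150 64.2
```

```text
clock: 0.73
position: [240.9, -576.5, 303.4]
ee_rot: [0.849, 0.529, 0.0, -0.001]
contact_force: [0.2, 0.6, -0.6]
gripper_width: 85.1
t 0.73 pos [ 240.9 -576.5  303.4] jawyaw 63.86 j [-0.92  0.39  0.01 -0.   -1.19 -1.11] F [ 0.2  0.6 -0.6] w 85.1 zaxis [-4.e-04  1.e-03 -1.e+00]
twist rad -0.006
after twist: tool d mm 256.6 116.8 153.4
```

```bash
python3 -m crank '{"delta_pos":[[0.032,0.0146,0.0],[0.032,0.0146,0.01],[0.032,0.0146,0.02],[0.032,0.0146,0.02],[0.032,0.0146,0.02],[0.032,0.0146,0.02],[0.032,0.0146,0.02],[0.032,0.0146,0.02]],"twist":[0,0,0,0,0,0,0,0]}' 
python3 - <<'E'
from meas import *
st=arm.read_state(); im,d=imaging.get_image("wrist"); cv2.imwrite("pics/w1.png",im)
print(spind("wrist",im,(100,100,540,479),"t",st))
E
python3 calc.py 457.7 -396.3 76 64.2
```

```text
clock: 1.4
position: [458.5, -395.6, 172.9]
ee_rot: [0.847, 0.531, -0.0, -0.0]
contact_force: [0.7, 0.1, -0.1]
gripper_width: 85.3
(array([ 458.12301617, -397.50923008]), np.float64(-25.45023625202884), np.float64(156.1218881166854))
t 1.45 pos [ 461.2 -391.6  168.4] jawyaw 64.43 j [-0.44  0.48 -0.21 -0.   -0.89 -1.58] F [ 2.   0.8 -2.7] w 85.6 zaxis [-0.0041  0.0041 -1.    ]
twist rad 0.004
after twist: tool d mm -5.8 -1.1 92.4
```

View pics/w1.png

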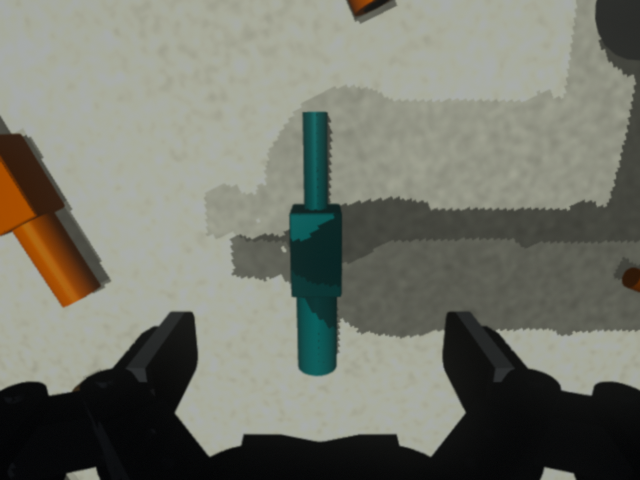

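```bash
python3 -m crank '{"delta_pos":[[-0.003,0,0.01],[0,0,0.01],[0,0,0.01],[0,0,0]],"twist":[0,0,0,0]}' 0.8
python3 calc.py 457.9 -396.6 76 64.4;python3 - <<'E'
from meas import *
st=arm.read_state(); im,d=imaging.get_image("wrist"); cv2.imwrite("pics/w2.png",im)
print(spind("wrist",im,(150,100,500,479),"t",st))
E
```

```text
clock: 1.78
position: [454.3, -399.7, 141.5]
ee_rot: [0.848, 0.53, -0.001, -0.002]
contact_force: [-0.8, 0.7, -0.4]
gripper_width: 68.1
t 1.78 pos [ 454.3 -399.7  141.5] jawyaw 64.08 j [-0.45  0.51 -0.24 -0.   -0.83 -1.57] F [-0.8  0.7 -0.4] w 68.1 zaxis [-0.0038  0.0026 -1.    ]
twist rad -0.006
after twist: tool d mm 4.3 1.9 65.5
(array([ 458.90200564, -397.97422051]), np.float64(-25.424104496660053), np.float64(157.7512460509002))
```

```bash
python3 -m crank '{"delta_pos":[[0.004,0.002,0.013],[0,0,0.013],[0,0,0.013],[0,0,0.013],[0,0,0.013],[0,0,0],[0,0,0]],"twist":[0,0,0,0,0,0,0]}' 0.8
python3 calc.py 458 -397 76 64.4
```

```text
clock: 2.42
position: [459.3, -397.6, 79.1]
ee_rot: [0.847, 0.531, -0.0, -0.0]
contact_force: [-0.8, 0.1, 1.2]
gripper_width: 68.3
t 2.42 pos [ 459.3 -397.6   79.1] jawyaw 64.15 j [-0.45  0.59 -0.28  0.   -0.69 -1.57] F [-0.8  0.1  1.2] w 68.3 zaxis [-4.e-04 -1.e-04 -1.e+00]
twist rad -0.004
after twist: tool d mm 0.0 -1.4 3.1
```

```bash
python3 -m crank '{"delta_pos":[[0,-0.001,0.002],[0,0,0],[0,0,0],[0,0,0],[0,0,0],[0,0,0],[0,0,0],[0,0,0]],"twist":[0,0,0,0,0,0,0,0]}' 0.2
python3 calc.py 458 -397 77 64.4
```

```text
clock: 3.08
position: [459.4, -396.9, 78.1]
ee_rot: [0.847, 0.532, 0.0, 0.001]
contact_force: [0.0, 0.1, 6.0]
gripper_width: 26.8
t 3.08 pos [ 459.4 -396.9   78.1] jawyaw 64.23 j [-0.45  0.6  -0.29  0.   -0.69 -1.58] F [0.  0.1 6. ] w 26.8 zaxis [ 0.0015 -0.0012 -1.    ]
twist rad -0.003
after twist: tool d mm -0.7 -1.2 1.1
```

```bash
python3 -m crank '{"delta_pos":[[0,0,0],[0,0,-0.01],[0,0,-0.015],[0,0,-0.02],[0,0,-0.03],[0,0,-0.03],[0,0,-0.03],[0,0,-0.015]],"twist":[0,0,0,0,0,0,0,0]}' 0
python3 - <<'E'
from meas import *
im,d=imaging.get_image("wrist"); cv2.imwrite("pics/w3.png",im)
im,d=imaging.get_image("top"); cv2.imwrite("pics/top1.png",im);np.save("pics/top1.npy",d)
E
python3 calc.py 535 180 228 97
```

```text
clock: 3.75
position: [459.7, -397.0, 231.2]
ee_rot: [0.847, 0.532, 0.001, 0.002]
contact_force: [0.7, 0.0, -1.3]
gripper_width: 26.8
t 3.85 pos [ 459.9 -397.   230.7] jawyaw 64.23 j [-0.45  0.41 -0.14  0.   -1.01 -1.57] F [-0.2  0.8 -1.6] w 26.8 zaxis [ 0.0064 -0.0033 -1.    ]
twist rad -0.572
after twist: tool d mm 563.6 144.8 2.7
```

View pics/w3.png

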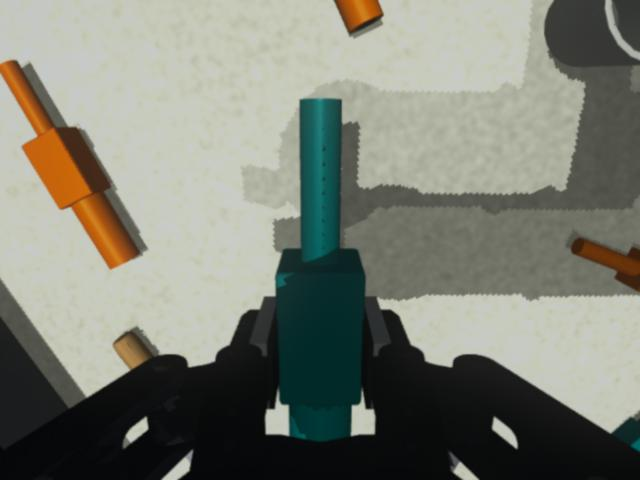

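```bash
python3 -m crank '{"delta_pos":[[0,0,0],[0,0,0],[0,0,0],[0,0,0],[0,0,0]],"twist":[-0.115,-0.115,-0.115,-0.115,-0.115]}' 0
python3 - <<'E'
from meas import *
im,d=imaging.get_image("wrist"); cv2.imwrite("pics/w3.png",im); np.save("pics/w3.npy",d)
m=imaging.camera_model("wrist"); T=np.array(m["hand_eye"])
for v in range(95,440,10):
    u=320; p=cv2.undistortPoints(np.array([[[u,v]]],float),K(m),m["dist"])[0,0]
    print(v,im[v,u],((T[:3,:3]@np.array([p[0],-p[1],-1])*d[v,u])+T[:3,3]).round(1))
E
python3 calc.py 535 180 228 97
```

```text
clock: 4.27
position: [458.0, -395.8, 224.8]
ee_rot: [0.66, 0.752, -0.0, -0.002]
contact_force: [0.6, -0.0, -1.4]
gripper_width: 26.5
95 [185 197 193] [  1.4 -89.8 225. ]
105 [145 149  40] [  1.  -76.3  57.7]
115 [143 147  37] [  1.  -73.5  56.7]
125 [142 146  36] [  1.  -70.7  57.5]
135 [141 145  34] [  1.  -67.8  57.3]
145 [139 143  32] [  1.  -64.9  58.7]
155 [136 139  28] [  1.  -62.   57.3]
165 [134 138  27] [  1.  -59.   57.8]
175 [109 112  23] [  1.  -56.1  57. ]
185 [105 108  22] [  1.  -53.   58.2]
195 [103 106  19] [  1.  -50.   57.5]
205 [101 103  18] [  1.  -47.   57.3]
215 [ 99 101  16] [  1.  -43.6  58.3]
225 [ 98 100  14] [  1.  -40.3  58.8]
235 [95 97 11] [  1.  -37.4  57.5]
245 [93 95  7] [  1.  -34.   57.9]
255 [91 93  5] [  1.  -30.5  58.5]
265 [68 70  7] [  1.  -27.1  58.6]
275 [77 79  1] [  1.  -26.7  50.5]
285 [41 43  7] [  1.  -23.2  51. ]
295 [41 42  7] [  1.  -20.2  50.3]
305 [40 41  4] [  1.  -16.6  50.9]
315 [40 41  4] [  1.  -12.8  51.5]
325 [38 39  1] [  1.  -10.1  50. ]
335 [39 40  1] [ 1.  -6.1 50.9]
345 [38 39  0] [ 1.  -2.5 51.1]
355 [38 39  0] [ 1.   1.1 50.9]
365 [38 39  0] [ 1.   4.3 50.1]
375 [38 39  0] [ 1.   8.2 50.3]
385 [38 40  1] [ 1.  11.6 49.8]
395 [38 39  0] [ 1.  16.1 50.6]
405 [36 37  1] [ 1.1 21.7 52.7]
415 [39 40  1] [ 1.1 26.3 53.4]
425 [53 54  0] [ 1.1 30.9 53.8]
435 [51 53  0] [ 1.1 34.7 53.2]
t 4.32 pos [ 458.  -395.8  224.8] jawyaw 97.65 j [-0.45  0.42 -0.15 -0.   -1.01 -0.99] F [ 0.5 -0.4 -1.1] w 26.8 zaxis [-0.0032  0.0026 -1.    ]
twist rad 0.011
after twist: tool d mm 562.1 146.6 -3.2
```

```bash
python3 - <<'E'
from meas import *
for nm,box in [("top",(160,180,320,310)),("scene",(320,150,470,270))]:
    i=cv2.imread(f"pics/{nm}0.png"); dd=np.load(f"pics/{nm}0.npy")
    v,u=np.mgrid[box[1]:box[3],box[0]:box[2]]; u=u.ravel();v=v.ravel()
    # pixel-plane approach: all saddle pixels vs silhouettes on plane; panel line
    P=bydepth(nm,np.c_[u,v],dd[v,u]); 
    s=(P[:,2]>55)&(P[:,2]<72)&(P[:,1]<55)&(P[:,1]>0)&(P[:,0]>420)&(P[:,0]<680)
    f=np.polyfit(P[s,0],P[s,1],1); print(nm,"panel yaw",np.degrees(np.arctan(f[0])),"y at540",np.polyval(f,540))
    # handle bar
    s=(P[:,2]>47)&(P[:,2]<60)&(P[:,1]<-30)&(P[:,1]>-110)
    f=np.polyfit(P[s,0],P[s,1],1) if s.sum()>20 else None; print("handle",s.sum(),P[s].mean(0),f)
    # outer edges of tray plate
# check predicted seat projection
E
python3 - <<'E'
from h import *
# candidate seats, draw
c=np.array([537.5,139.5]); a=np.radians(7.1); ux=np.array([np.cos(a),np.sin(a)]); uy=np.array([-np.sin(a),np.cos(a)])
for nm,box in [("top",(200,215,70,70)),("scene",(350,165,90,80))]:
    im=cv2.imread(f"pics/{nm}0.png"); s=9 if nm=="top" else 7
    big=cv2.resize(im[box[1]:box[1]+box[3],box[0]:box[0]+box[2]],None,fx=s,fy=s,interpolation=cv2.INTER_CUBIC)
    for sy,sx,w,zr,zb in [(-1,-1,18,67,49),(-1,1,13,70,57),(1,1,18,67,49),(1,-1,13,70,57)]:
        pts=[]
        for e in (-6,6):
            for o,z in [(-(zr-zb),zr),(0,zb),((zr-zb),zr)]:
                q=c+uy*(sy*42.5+o)+ux*(sx*50+e); pts.append([*q,z])
        pp=(proj(nm,pts)-[box[0],box[1]]+0.5)*s
        for k in (0,3): cv2.polylines(big,[pp[k:k+3].astype(np.int32)],False,(0,255,0) if k else (255,0,255),1)
    cv2.imwrite(f"pics/ov_{nm}.png",big)
E
```

```text
top panel yaw 6.645688108697466 y at540 22.942310407401948
handle 298 [555.67621994 -53.75227933  54.94887175] [ 6.71317424e-02 -9.10557922e+01]
scene panel yaw 6.866993880641472 y at540 22.166272558486874
handle 308 [560.80218291 -54.58800381  54.78198662] [ 5.80504350e-02 -8.71428145e+01]
```

View pics/ov_top.png

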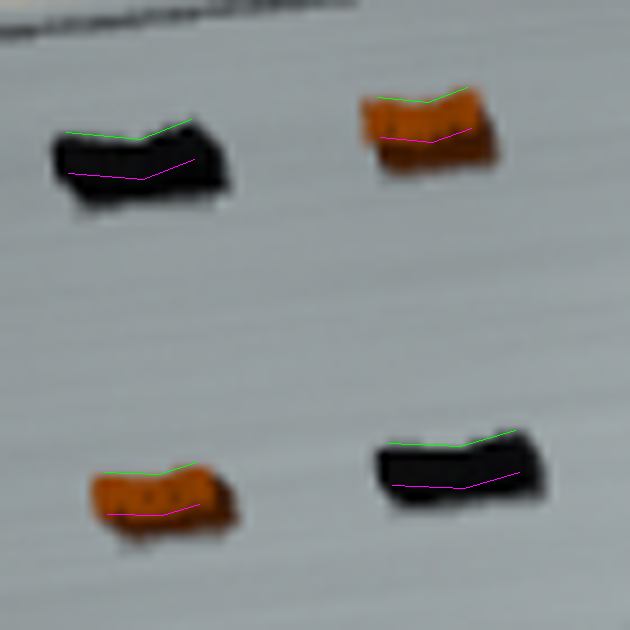

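View pics/ov_scene.png

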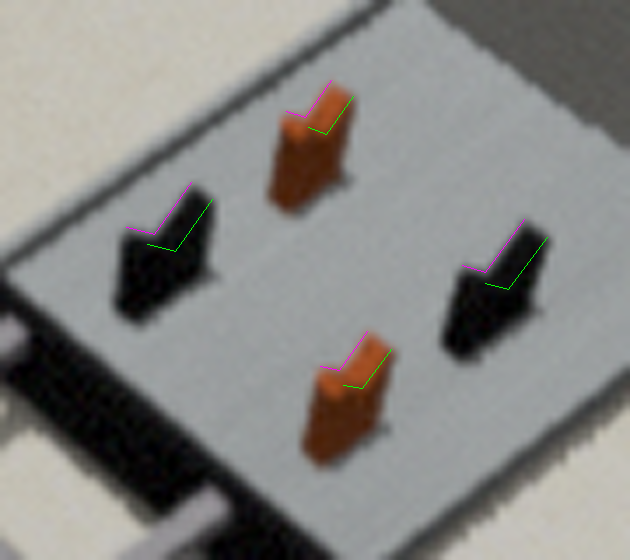

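```bash
python3 -m crank '{"delta_pos":[[0.015,0.004,0],[0.03,0.008,0],[0.036,0.009,0],[0.036,0.009,0],[0.036,0.009,0],[0.036,0.009,0],[0.036,0.009,0],[0.036,0.009,0]],"twist":[0.01,0,0,0,0,0,0,0]}' 0
python3 calc.py 535.4 181 175 97
```

```text
clock: 4.98
position: [493.4, -127.8, 225.7]
ee_rot: [0.667, 0.746, -0.001, -0.001]
contact_force: [-0.4, 0.5, -2.3]
gripper_width: 27.3
t 4.98 pos [ 493.4 -127.8  225.7] jawyaw 96.4 j [ 0.07  0.27 -0.38 -0.   -0.92 -1.52] F [-0.4  0.5 -2.3] w 27.3 zaxis [-2.6e-03  5.0e-04 -1.0e+00]
twist rad -0.01
after twist: tool d mm 301.4 79.3 50.7
```

```bash
python3 -m crank '{"delta_pos":[[0.04,0.01,0],[0.04,0.01,0],[0.04,0.01,0],[0.04,0.01,0],[0.04,0.01,0],[0.04,0.01,0],[0.035,0.01,0.01],[0.026,0.01,0.01]],"twist":[0,0,0,0,0,0,0,0]}' 0
python3 -m crank '{"delta_pos":[[0,0,0.01],[0,0,0.01],[0,0,0],[0,0,0]],"twist":[0,0,0,0]}' 0
python3 - <<'E'
from meas import *
st=arm.read_state(); im,d=imaging.get_image("wrist"); cv2.imwrite("pics/w4.png",im); np.save("pics/w4.npy",d)
E
python3 calc.py 535.4 181 131 97
```

```text
clock: 5.65
position: [538.8, 181.5, 206.0]
ee_rot: [0.666, 0.746, -0.0, -0.0]
contact_force: [0.3, -1.0, -1.3]
gripper_width: 27.0
clock: 5.98
position: [538.6, 177.2, 185.7]
ee_rot: [0.666, 0.746, -0.002, -0.0]
contact_force: [-0.0, -0.5, -1.0]
gripper_width: 27.1
t 6.03 pos [539.1 177.3 186.6] jawyaw 96.47 j [ 0.6   0.4  -0.29  0.   -0.88 -2.06] F [-0.5 -0.2 -1.9] w 26.7 zaxis [-1.e-03 -8.e-04 -1.e+00]
twist rad -0.009
after twist: tool d mm 4.1 -3.3 55.6
```

View pics/w4.png

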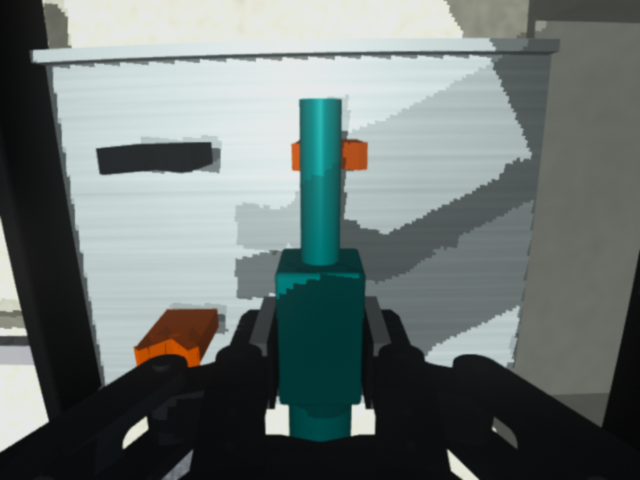

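```bash
python3 - <<'E'
from meas import *
im=cv2.imread("pics/w4.png"); crop(im,80,120,310,260,2.5,"pics/w4c.png")
st=arm.read_state()
print("tall b",onplane("wrist",[(292,143),(292,168),(368,142),(368,168)],70,st).round(1).tolist())
print("low a",onplane("wrist",[(97,150),(98,174),(211,143),(213,165)],67,st).round(1).tolist())
E
```

```text
tall b [[477.6, 159.2, 70.0], [488.3, 160.2, 70.0], [473.5, 191.9, 70.0], [484.5, 193.5, 70.0]]
low a [[490.0, 72.2, 67.0], [500.8, 72.4, 67.0], [481.7, 123.4, 67.0], [491.2, 124.8, 67.0]]
```

View pics/w4c.png

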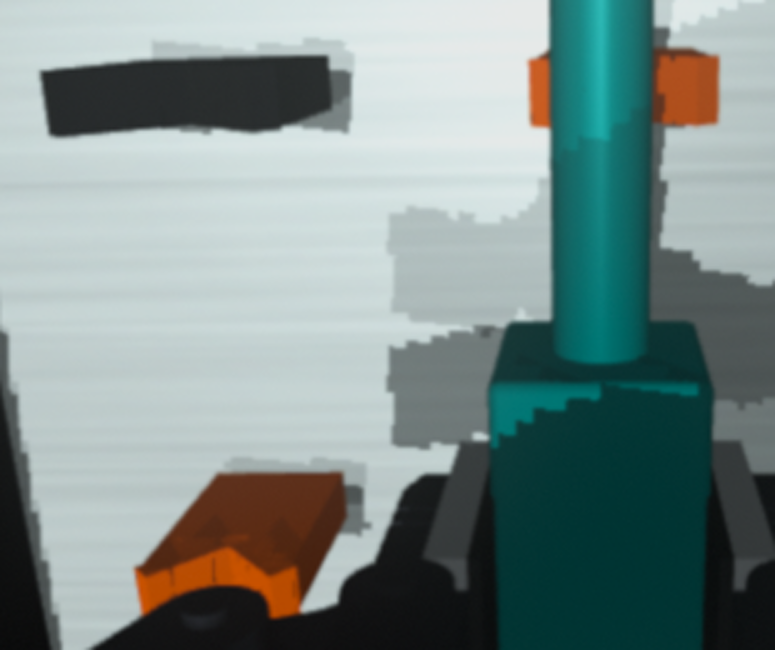

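```bash
python3 -m crank '{"delta_pos":[[0.0045,-0.0045,0.01],[0,0,0.01],[0,0,0.01],[0,0,0.01],[0,0,0],[0,0,0]],"twist":[-0.008,0,0,0,0,0]}' 0
python3 - <<'E'
from meas import *
im,d=imaging.get_image("wrist"); cv2.imwrite("pics/w5.png",im)
im,d=imaging.get_image("scene"); cv2.imwrite("pics/s5.png",im); crop(im,330,140,150,120,5,"pics/s5c.png")
E
python3 calc.py 533.8 181.1 131 97
```

```text
clock: 6.53
position: [534.3, 182.0, 146.1]
ee_rot: [0.663, 0.749, -0.001, -0.0]
contact_force: [0.3, 0.5, -1.3]
gripper_width: 26.7
t 6.63 pos [534.8 182.5 147.1] jawyaw 97.03 j [ 0.62  0.45 -0.34  0.   -0.79 -2.06] F [-0.2  1.4 -1.8] w 27.0 zaxis [ 6.e-04  1.e-04 -1.e+00]
twist rad 0.001
after twist: tool d mm -1.3 -1.2 16.1
```

View pics/w5.png

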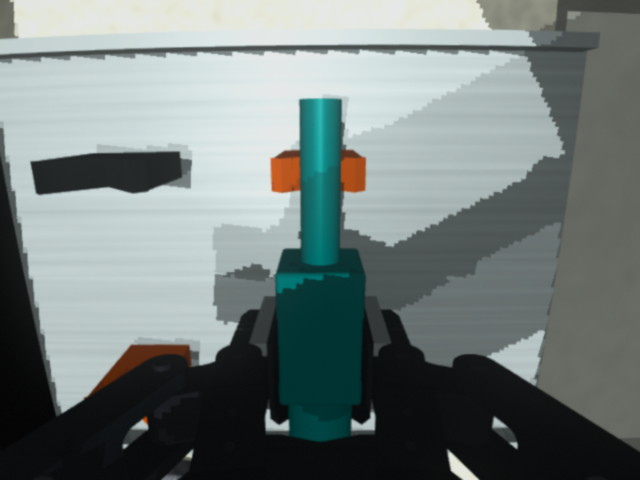

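View pics/s5c.png

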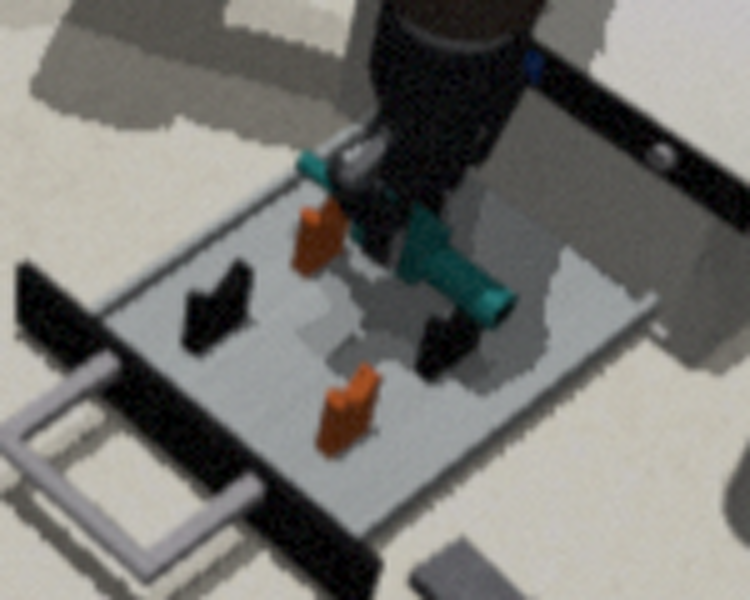

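```bash
python3 - <<'E'
from meas import *
m=imaging.camera_model("wrist"); st=arm.read_state()
Rm=R.from_quat(st["ee_rot"]).as_matrix()
P=onplane("wrist",[(272,158),(275,191),(366,157),(365,190)],70,st)
print(((P-st["position"])@Rm).round(1))
E
python3 -m crank '{"delta_pos":[[0,0,0.005],[0,0,0.004],[0,0,0.003],[0,0,0.001],[0,0,0],[0,0,0]],"twist":[0,0,0,0,0,0]}' 0
python3 calc.py 533.8 181.1 131 97
```

```text
[[-15.5 -59.7  77.1]
 [-14.7 -48.2  77.1]
 [ 16.9 -60.   77.1]
 [ 16.9 -48.6  77.1]]
clock: 7.13
position: [534.4, 182.5, 133.9]
ee_rot: [0.662, 0.749, -0.0, 0.0]
contact_force: [-0.1, 0.2, -1.7]
gripper_width: 26.9
t 7.13 pos [534.4 182.5 133.9] jawyaw 97.04 j [ 0.62  0.46 -0.35  0.   -0.76 -2.06] F [-0.1  0.2 -1.7] w 26.9 zaxis [-1.e-04 -2.e-04 -1.e+00]
twist rad 0.001
after twist: tool d mm -1.3 -0.8 2.9
```

```bash
python3 -m crank '{"delta_pos":[[0,-0.0015,0.001],[0,0,0.001],[0,0,0.001],[0,0,0],[0,0,0]],"twist":[0,0,0,0,0]}' 0
python3 calc.py 533.8 181.1 131 97
```

```text
clock: 7.55
position: [532.9, 182.2, 131.0]
ee_rot: [0.662, 0.749, -0.0, 0.0]
contact_force: [-0.7, -0.9, -0.4]
gripper_width: 26.7
t 7.55 pos [532.9 182.2 131. ] jawyaw 97.04 j [ 0.62  0.47 -0.36  0.   -0.75 -2.07] F [-0.7 -0.9 -0.4] w 26.7 zaxis [-1.e-04 -2.e-04 -1.e+00]
twist rad 0.001
after twist: tool d mm -1.2 0.8 0.0
```

```bash
python3 -m crank '{"delta_pos":[[0,0,0.001],[0,0,0.0005],[0,0,0],[0,0,0]],"twist":[0,0,0,0]}' 0
python3 - <<'E'
from meas import *
im,d=imaging.get_image("scene"); cv2.imwrite("pics/s6.png",im); crop(im,360,160,90,80,8,"pics/s6c.png")
E
```

```text
clock: 7.88
position: [533.0, 182.0, 130.4]
ee_rot: [0.662, 0.749, -0.0, 0.0]
contact_force: [-1.8, -1.1, 6.5]
gripper_width: 26.8
```

View pics/s6c.png

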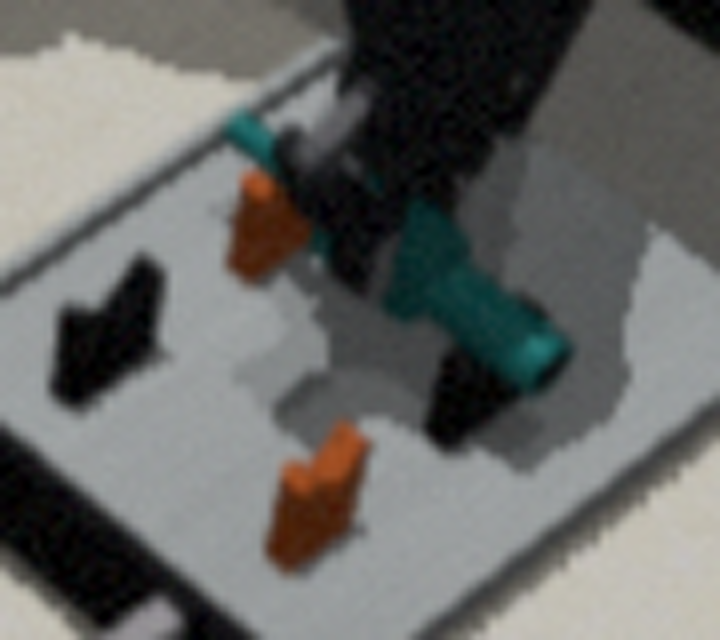

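```bash
python3 -m crank '{"delta_pos":[[0,0,0],[0,0,0],[0,0,0],[0,0,0]],"twist":[0,0,0,0]}' 0.42
python3 -m crank '{"delta_pos":[[0,0,0],[0,0,-0.01],[0,0,-0.02],[0,0,-0.02],[0,0,-0.03],[0,0,-0.03],[0,0,-0.02],[0,0,0]],"twist":[0,0,0,0,0,0,0,0]}' 0.5
python3 - <<'E'
from meas import *
im,d=imaging.get_image("scene"); cv2.imwrite("pics/s7.png",im); crop(im,350,150,100,90,7,"pics/s7c.png")
st=arm.read_state();im,d=imaging.get_image("wrist"); cv2.imwrite("pics/w7.png",im);np.save("pics/w7.npy",d)
import pickle; pickle.dump(st,open("pics/st7.pkl","wb"))
E
python3 calc.py 608.7 -181 250 134.3
```

```text
clock: 8.27
position: [533.0, 182.5, 129.3]
ee_rot: [0.662, 0.749, 0.0, 0.0]
contact_force: [-0.7, 0.2, 0.5]
gripper_width: 36.0
clock: 8.93
position: [534.9, 183.2, 265.7]
ee_rot: [0.662, 0.749, 0.005, 0.002]
contact_force: [1.3, -0.1, 1.5]
gripper_width: 42.9
t 9.03 pos [532.9 182.4 260.9] jawyaw 97.03 j [ 0.62  0.31 -0.21 -0.   -1.04 -2.07] F [ 0.4  0.3 -0.8] w 42.6 zaxis [ 0.0021  0.0019 -1.    ]
twist rad -0.651
after twist: tool d mm -313.0 -199.6 10.9
```

View pics/s7c.png

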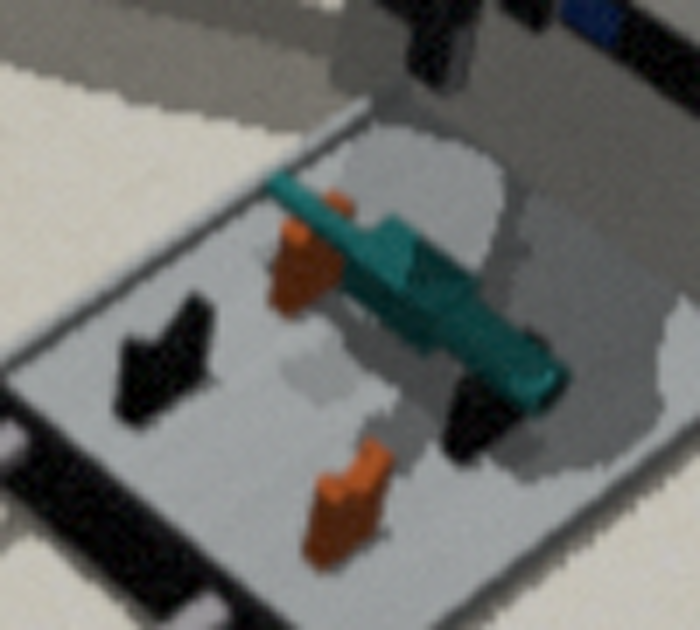

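View pics/w7.png

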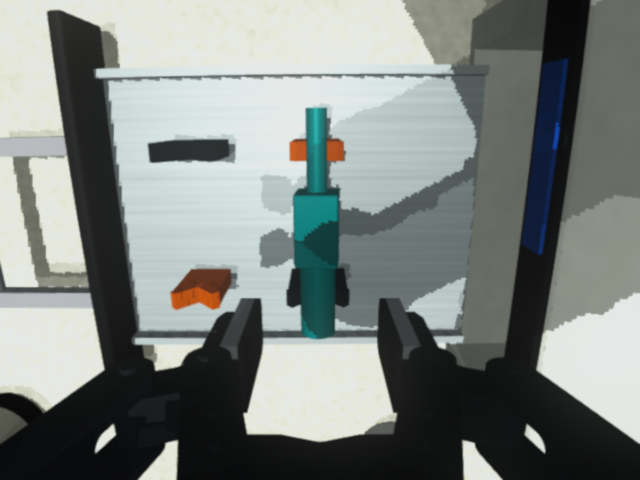

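```bash
python3 - <<'E'
from meas import *; import pickle
st=pickle.load(open("pics/st7.pkl","rb")); d=np.load("pics/w7.npy"); im=cv2.imread("pics/w7.png")
crop(im,140,90,230,260,2.3,"pics/w7c.png")
Rm=R.from_quat(st["ee_rot"]).as_matrix()
uv=[(316,v) for v in range(104,345,4)]
P=bydepth("wrist",uv,[d[v,u] for u,v in uv],st)
q=(P-st["position"])@Rm
for (u,v),a,b in zip(uv,q,P): print(v,a.round(1),b[2].round(1))
print("tall rims",((onplane("wrist",[(290,140),(290,161),(344,140),(344,161)],70,st)-st["position"])@Rm).round(1).tolist())
print("low rims",((onplane("wrist",[(287,268),(348,268)],67,st)-st["position"])@Rm).round(1).tolist())
E
```

```text
104 [ -1.4 -84.9 244.3] 18.2
108 [ -1.1 -80.3 191.3] 71.1
112 [ -1.1 -78.  190.5] 72.0
116 [ -1.1 -75.7 190.5] 72.0
120 [ -1.1 -73.4 189.9] 72.6
124 [ -1.1 -71.  189.8] 72.7
128 [ -1.1 -68.7 190.5] 72.0
132 [ -1.1 -66.4 190.3] 72.3
136 [ -1.1 -64.  191.2] 71.4
140 [ -1.1 -61.7 191.1] 71.5
144 [ -1.1 -59.3 191.5] 71.1
148 [ -1.1 -57.  189.5] 73.1
152 [ -1.1 -54.5 190.8] 71.9
156 [ -1.1 -52.2 190.1] 72.5
160 [ -1.1 -49.7 190.5] 72.2
164 [ -1.1 -47.3 190.4] 72.2
168 [ -1.1 -44.8 191. ] 71.7
172 [ -1.1 -42.4 191.1] 71.6
176 [ -1.1 -40.  190.2] 72.6
180 [ -1.2 -37.5 190.7] 72.0
184 [ -1.2 -35.1 190.4] 72.3
188 [ -1.2 -32.6 190.1] 72.7
192 [ -1.2 -29.8 192.1] 70.6
196 [ -1.1 -28.7 183.6] 79.2
200 [ -1.1 -26.3 183.3] 79.5
204 [ -1.1 -23.9 183.2] 79.6
208 [ -1.1 -21.2 184. ] 78.9
212 [ -1.2 -18.7 184.2] 78.7
216 [ -1.2 -16.2 183.9] 78.9
220 [ -1.2 -14.  182.7] 80.2
224 [ -1.1 -11.7 181.4] 81.5
228 [ -1.2  -8.6 184. ] 79.0
232 [ -1.2  -5.9 184.6] 78.3
236 [ -1.2  -3.2 184.9] 78.1
240 [ -1.2  -1.  183.5] 79.5
244 [ -1.2   1.4 182.6] 80.4
248 [ -1.2   4.4 184.2] 78.8
252 [ -1.2   7.3 184.9] 78.1
256 [ -1.2   9.5 183.6] 79.4
260 [ -1.2  12.2 183.6] 79.5
264 [ -1.2  15.3 185. ] 78.1
268 [ -1.2  17.7 184.1] 79.0
272 [ -1.3  21.2 186.1] 77.0
276 [ -1.3  23.9 186.1] 77.0
280 [ -1.3  26.8 186.5] 76.7
284 [ -1.3  29.3 185.7] 77.5
288 [ -1.3  32.4 186.4] 76.8
292 [ -1.3  35.1 186.1] 77.1
296 [ -1.3  37.5 185.1] 78.1
300 [ -1.3  41.1 186.8] 76.4
304 [ -1.3  43.3 185.4] 77.8
308 [ -1.3  46.8 186.8] 76.4
312 [ -1.3  49.3 185.9] 77.4
316 [ -1.3  51.9 185.3] 78.0
320 [ -1.3  55.2 186.1] 77.3
324 [ -1.3  57.5 184.6] 78.7
328 [ -1.4  61.5 186.7] 76.6
332 [ -1.4  64.6 186.8] 76.5
336 [ -1.4  66.8 185.3] 78.1
340 [ -1.8  96.1 232.9] 30.7
344 [ -1.8  99.8 233.2] 30.4
tall rims [[-16.9, -61.6, 192.5], [-17.2, -49.0, 192.6], [15.9, -61.6, 192.6], [16.1, -49.0, 192.7]]
low rims [[-20.7, 21.9, 196.0], [20.1, 22.0, 196.2]]
```

View pics/w7c.png

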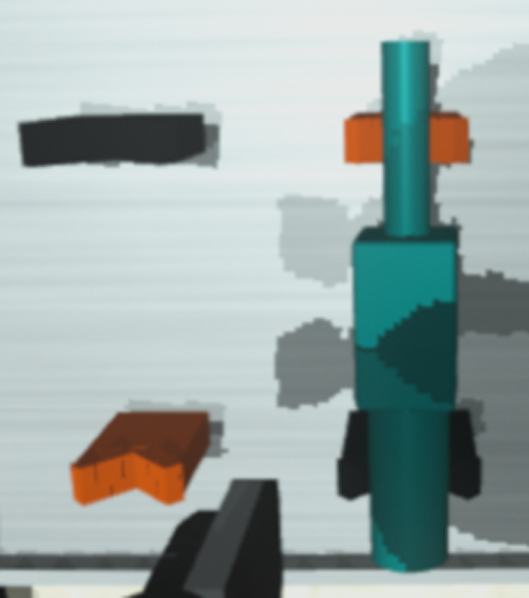

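```bash
python3 -m crank '{"delta_pos":[[0,0,0],[0,0,0],[0,0,0],[0,0,0],[0,0,0],[0,0,0]],"twist":[-0.109,-0.109,-0.109,-0.109,-0.109,-0.106]}' 0.8
python3 -m crank '{"delta_pos":[[-0.02,-0.013,0],[-0.032,-0.02,0],[-0.032,-0.02,0],[-0.032,-0.02,0],[-0.032,-0.02,0],[-0.032,-0.02,0],[-0.032,-0.02,0],[-0.032,-0.02,0]],"twist":[0,0,0,0,0,0,0,0]}' 0.8
python3 calc.py 608.7 -181 140 134.3
```

```text
clock: 9.53
position: [532.3, 181.9, 257.9]
ee_rot: [0.386, 0.923, -0.001, -0.001]
contact_force: [0.1, 0.1, 0.5]
gripper_width: 68.3
clock: 10.2
position: [593.4, -101.0, 257.9]
ee_rot: [0.388, 0.922, -0.001, -0.001]
contact_force: [0.7, 0.8, 0.8]
gripper_width: 68.6
t 10.2 pos [ 593.4 -101.   257.9] jawyaw 134.33 j [ 0.1   0.38 -0.12 -0.   -1.08 -0.9 ] F [0.7 0.8 0.8] w 68.6 zaxis [-3.1e-03  1.0e-04 -1.0e+00]
twist rad 0.001
after twist: tool d mm -68.0 -45.0 117.9
```

```bash
python3 -m crank '{"delta_pos":[[-0.03,-0.02,0.015],[-0.025,-0.016,0.02],[-0.014,-0.01,0.02],[0,0,0.02],[0,0,0.02],[0,0,0.015],[0,0,0],[0,0,0]],"twist":[0,0,0,0,0,0,0,0]}' 0.8
python3 - <<'E'
from meas import *
st=arm.read_state(); im,d=imaging.get_image("wrist"); cv2.imwrite("pics/w8.png",im)
print(spind("wrist",im,(150,60,500,479),"a",st))
E
python3 calc.py 608.7 -181 77 134.3
```

```text
clock: 10.87
position: [608.4, -180.7, 147.7]
ee_rot: [0.388, 0.922, -0.001, -0.002]
contact_force: [0.7, -0.2, 0.8]
gripper_width: 68.2
(array([ 609.80015728, -178.90302528]), np.float64(44.21466650471881), np.float64(158.19008167678786))
t 10.92 pos [ 609.3 -180.6  149.2] jawyaw 134.36 j [-0.03  0.54 -0.15  0.   -0.88 -0.76] F [0.1 0.1 0.5] w 68.1 zaxis [-1.1e-03 -3.0e-04 -1.0e+00]
twist rad 0.001
after twist: tool d mm 0.2 -0.7 72.2
```

View pics/w8.png

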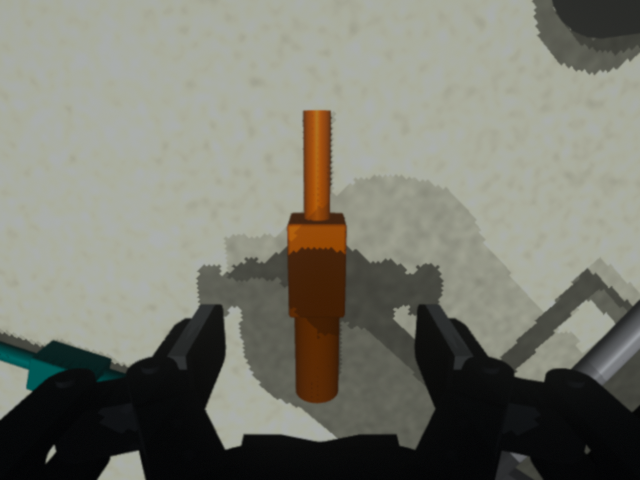

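```bash
python3 - <<'E'
from meas import *
im=cv2.imread("pics/top0.png")
c,y,L=spind("top",im,(350,160,400,192),"t"); print(c,y,L)
e=np.array([np.cos(np.radians(y)),np.sin(np.radians(y))]); st=arm.read_state()
Rm=R.from_quat(st["ee_rot"]).as_matrix()
for s in (-L/2,0,L/2): print(((np.r_[c+e*s,14]-st["position"])@Rm).round(1))
E
```

```text
[ 754.66669693 -235.15230198] 114.74629551657537 113.87530029534639
[-194.3   46.8  135. ]
[-140.7   65.9  135. ]
[-87.  85. 135.]
```

```bash
python3 -m crank '{"delta_pos":[[0,0,0.013],[0,0,0.013],[0,0,0.013],[0,0,0.013],[0,0,0.01],[0,0,0.008],[0,0,0],[0,0,0]],"twist":[0,0,0,0,0,0,0,0]}' 0.8
python3 calc.py 609 -180.5 77.5 134.3
```

```text
clock: 11.58
position: [609.6, -180.6, 79.7]
ee_rot: [0.388, 0.922, -0.0, 0.0]
contact_force: [0.9, 0.0, 0.3]
gripper_width: 68.3
t 11.58 pos [ 609.6 -180.6   79.7] jawyaw 134.36 j [-0.03  0.63 -0.21  0.   -0.74 -0.76] F [0.9 0.  0.3] w 68.3 zaxis [ 3.e-04 -2.e-04 -1.e+00]
twist rad 0.001
after twist: tool d mm 0.5 -0.3 2.2
```

```bash
python3 -m crank '{"delta_pos":[[0,0,0.001],[0,0,0],[0,0,0],[0,0,0],[0,0,0],[0,0,0],[0,0,0]],"twist":[0,0,0,0,0,0,0]}' 0.2
python3 -m crank '{"delta_pos":[[0,0,0],[0,0,-0.01],[0,0,-0.015],[0,0,-0.02],[0,0,-0.03],[0,0,-0.03],[0,0,-0.03],[0,0,-0.01]],"twist":[0,0,0,0,0,0,0,0]}' 0
python3 calc.py 541 97 228 97
```

```text
clock: 12.17
position: [609.9, -180.7, 79.3]
ee_rot: [0.388, 0.922, 0.0, 0.001]
contact_force: [-0.3, 0.4, 5.8]
gripper_width: 26.9
clock: 12.83
position: [610.8, -181.1, 228.7]
ee_rot: [0.388, 0.922, 0.001, 0.004]
contact_force: [0.6, -0.6, -0.3]
gripper_width: 26.7
t 12.83 pos [ 610.8 -181.1  228.7] jawyaw 134.37 j [-0.03  0.46 -0.07  0.   -1.03 -0.76] F [ 0.6 -0.6 -0.3] w 26.7 zaxis [ 0.0076 -0.0016 -1.    ]
twist rad 0.652
after twist: tool d mm 284.5 -35.3 0.7
```

```bash
python3 -m crank '{"delta_pos":[[0,0,0],[0,0,0],[0,0,0],[0,0,0],[0,0,0],[0,0,0],[0,0,0],[0,0,0]],"twist":[-0.12,-0.12,-0.12,-0.12,-0.12,-0.12,-0.12,-0.12]}' 0
python3 -m crank '{"delta_pos":[[0,0,0],[0,0,0],[0,0,0],[0,0,0],[0,0,0],[0,0,0],[0,0,0],[0,0,0]],"twist":[-0.12,-0.12,-0.12,-0.12,-0.12,-0.12,-0.12,-0.12]}' 0
python3 -m crank '{"delta_pos":[[0,0,0],[0,0,0],[0,0,0],[0,0,0],[0,0,0],[0,0,0]],"twist":[-0.12,-0.12,-0.12,-0.12,-0.089,0]}' 0
python3 - <<'E'
from meas import *
im,d=imaging.get_image("wrist"); cv2.imwrite("pics/w9.png",im); np.save("pics/w9.npy",d)
m=imaging.camera_model("wrist"); T=np.array(m["hand_eye"])
for v in list(range(85,440,10)):
    u=320; p=cv2.undistortPoints(np.array([[[u,v]]],float),K(m),m["dist"])[0,0]
    print(v,im[v,u],((T[:3,:3]@np.array([p[0],-p[1],-1])*d[v,u])+T[:3,3]).round(1))
E
python3 calc.py 541 97 228 -83
```

```text
clock: 13.5
position: [608.6, -180.6, 222.4]
ee_rot: [-0.084, 0.996, 0.0, -0.001]
contact_force: [-1.2, -0.2, -1.0]
gripper_width: 26.5
clock: 14.17
position: [608.6, -180.6, 222.4]
ee_rot: [-0.535, 0.845, 0.001, -0.001]
contact_force: [0.1, -0.3, -2.2]
gripper_width: 26.8
clock: 14.67
position: [608.7, -180.6, 222.4]
ee_rot: [0.749, -0.663, -0.001, 0.0]
contact_force: [-0.3, -0.0, -0.4]
gripper_width: 26.6
85 [189 204 200] [ -1.  -93.5 223.3]
95 [187 204 200] [ -1.  -87.1 222.1]
105 [ 36 135 204] [ -0.9 -74.4  58.9]
115 [ 34 134 204] [ -0.9 -71.5  58.8]
125 [ 33 136 204] [ -0.9 -68.7  57.9]
135 [ 22  66 123] [ -0.9 -65.8  59.1]
145 [ 20  66 122] [ -0.9 -62.9  59. ]
155 [ 18  64 122] [ -0.9 -59.9  59. ]
165 [ 16  63 120] [ -0.9 -57.   58.1]
175 [ 14  61 118] [ -0.9 -54.   58.7]
185 [ 15  60 119] [ -0.9 -50.8  59.1]
195 [ 13  60 117] [ -0.8 -47.7  59.5]
205 [ 13  58 116] [ -0.8 -44.5  59.7]
215 [ 11  57 115] [ -0.8 -41.4  59.4]
225 [ 11  57 114] [ -0.8 -38.1  59.6]
235 [ 11  56 113] [ -0.8 -35.   59. ]
245 [ 10  55 113] [ -0.8 -31.5  59.7]
255 [  9  55 112] [ -0.8 -28.3  59.2]
265 [13 34 65] [ -0.8 -25.6  57.1]
275 [10 40 81] [ -0.8 -24.2  51.8]
285 [ 9 40 81] [ -0.8 -20.6  52.4]
295 [ 7 39 81] [ -0.8 -17.8  51.2]
305 [ 4 37 80] [ -0.8 -14.6  50.7]
315 [ 3 37 80] [ -0.8 -11.2  50.6]
325 [ 1 36 79] [-0.8 -7.3 51.4]
335 [ 0 36 79] [-0.8 -3.5 51.9]
345 [ 1 36 79] [-0.8  0.3 52.3]
355 [ 0 35 79] [-0.8  3.6 51.6]
365 [ 0 35 79] [-0.8  7.  51. ]
375 [ 0 35 79] [-0.8 11.  51.3]
385 [ 0 35 78] [-0.8 15.5 52.2]
395 [ 0 35 78] [-0.8 19.6 52.4]
405 [ 0 38 87] [-0.8 24.  52.9]
415 [  0  76 167] [-0.8 28.5 53.2]
425 [  0  76 167] [-0.8 33.4 54. ]
435 [  0  75 166] [-0.8 37.5 53.8]
t 14.72 pos [ 608.8 -180.6  222.6] jawyaw -83.18 j [-0.03  0.47 -0.08 -0.   -1.03  1.72] F [-0.5  0.6 -1.6] w 26.7 zaxis [-1.8e-03  5.0e-04 -1.0e+00]
twist rad -0.003
after twist: tool d mm -283.8 33.4 -5.4
```

View pics/w9.png

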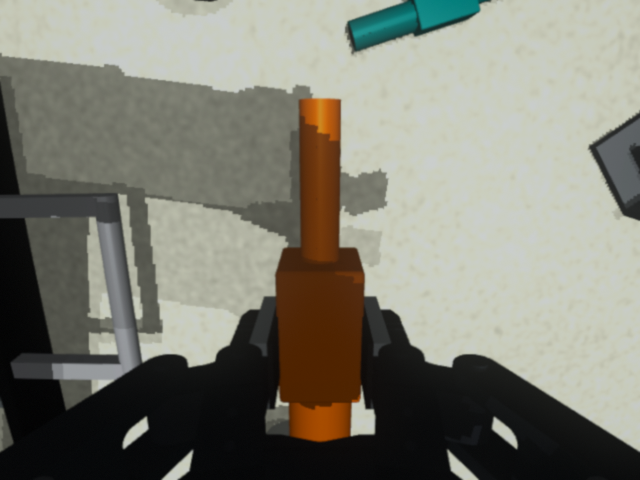

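```bash
python3 -m crank '{"delta_pos":[[-0.02,0.002,0],[-0.038,0.0045,0],[-0.038,0.0045,0],[-0.038,0.0045,0],[-0.038,0.0045,0],[-0.038,0.0045,0],[-0.038,0.0045,0],[-0.036,0.0045,0]],"twist":[0,0,0,0,0,0,0,0]}' 0
python3 -m crank '{"delta_pos":[[0,0,0.01],[0,0,0.01],[0,0,0.01],[0,0,0.01],[0,0,0.01],[0,0,0.01],[0,0,0.01],[0,0,0]],"twist":[0,0,0,0,0,0,0,0]}' 0
python3 - <<'E'
from meas import *; import pickle
imaging.get_image("scene")
st=arm.read_state(); im,d=imaging.get_image("wrist"); cv2.imwrite("pics/w10.png",im); pickle.dump(st,open("pics/st10.pkl","wb"))
E
python3 calc.py 540 97 131.5 -83
```

```text
clock: 15.38
position: [540.7, 98.9, 223.3]
ee_rot: [0.748, -0.664, -0.0, 0.0]
contact_force: [1.8, 0.5, -0.9]
gripper_width: 27.2
clock: 16.05
position: [540.7, 96.1, 150.7]
ee_rot: [0.748, -0.664, -0.001, 0.002]
contact_force: [-0.8, -0.0, -1.2]
gripper_width: 27.0
t 16.15 pos [541.8  96.8 152.9] jawyaw -83.09 j [ 0.47  0.42 -0.37  0.   -0.78  1.22] F [ 0.5 -0.5 -0.4] w 26.8 zaxis [-9.e-04 -7.e-04 -1.e+00]
twist rad -0.002
after twist: tool d mm -0.5 1.8 21.4
```

View pics/w10.png

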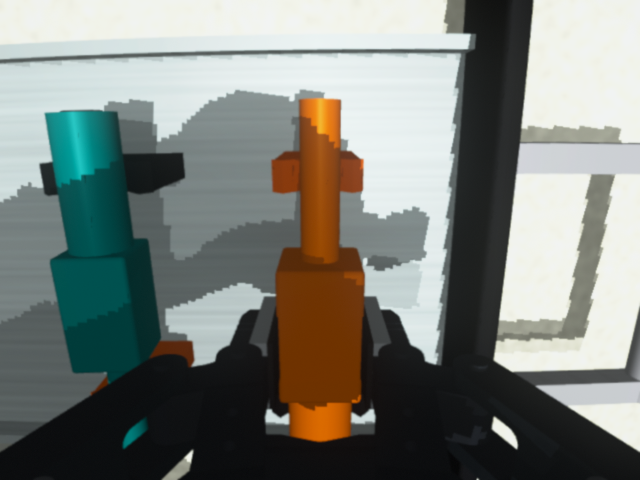

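```bash
python3 - <<'E'
from meas import *; import pickle
st=pickle.load(open("pics/st10.pkl","rb"))
im=cv2.imread("pics/w10.png"); crop(im,250,130,140,80,5,"pics/w10c.png")
Rm=R.from_quat(st["ee_rot"]).as_matrix(); print(st["position"])
P=onplane("wrist",[(272,158),(273,191),(364,158),(363,190)],70,st)
print(((P-st["position"])@Rm).round(1))
E
```

```text
[541.24098393  96.43944974 151.87218329]
[[-17.9 -57.2  81.7]
 [-17.9 -45.4  81.7]
 [ 14.8 -57.2  81.7]
 [ 14.7 -45.8  81.7]]
```

View pics/w10c.png

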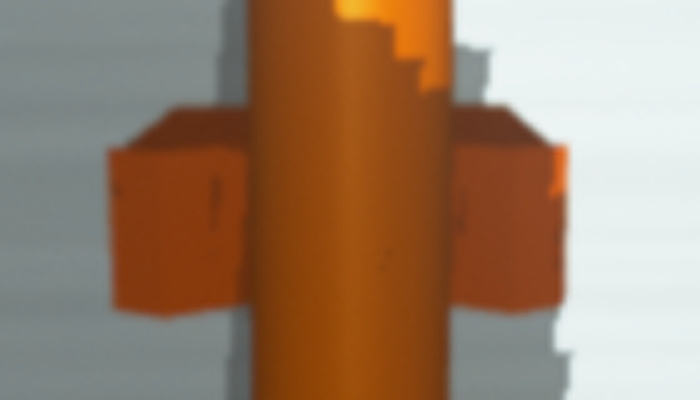

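```bash
python3 -m crank '{"delta_pos":[[-0.001,0,0.005],[0,0,0.005],[0,0,0.004],[0,0,0.003],[0,0,0.002],[0,0,0],[0,0,0]],"twist":[0,0,0,0,0,0,0]}' 0
python3 calc.py 540 97 131.5 -83
```

```text
clock: 16.73
position: [541.6, 98.2, 134.3]
ee_rot: [0.749, -0.663, -0.0, 0.0]
contact_force: [0.3, 0.2, -0.5]
gripper_width: 27.0
t 16.73 pos [541.6  98.2 134.3] jawyaw -83.05 j [ 0.47  0.44 -0.39  0.   -0.74  1.22] F [ 0.3  0.2 -0.5] w 27.0 zaxis [-1.e-04 -1.e-04 -1.e+00]
twist rad -0.001
after twist: tool d mm 1.0 1.8 2.8
```

```bash
python3 -m crank '{"delta_pos":[[0,0,0.001],[0,0,0.001],[0,0,0],[0,0,0]],"twist":[0,0,0,0]}' 0
python3 calc.py 540 97 131.5 -83
```

```text
clock: 17.07
position: [541.9, 98.2, 132.9]
ee_rot: [0.749, -0.663, 0.0, -0.0]
contact_force: [1.3, -0.8, 1.6]
gripper_width: 26.5
t 17.07 pos [541.9  98.2 132.9] jawyaw -83.04 j [ 0.47  0.45 -0.39  0.   -0.74  1.22] F [ 1.3 -0.8  1.6] w 26.5 zaxis [ 7.e-04 -0.e+00 -1.e+00]
twist rad -0.001
after twist: tool d mm 0.9 2.0 1.4
```

```bash
python3 -m crank '{"delta_pos":[[0,0,0.0007],[0,0,0.0007],[0,0,0],[0,0,0]],"twist":[0,0,0,0]}' 0
python3 calc.py 540 97 131.5 -83
```

```text
clock: 17.4
position: [542.0, 97.9, 132.2]
ee_rot: [0.749, -0.663, 0.001, -0.0]
contact_force: [0.2, -2.4, 6.7]
gripper_width: 27.0
t 17.4 pos [542.   97.9 132.2] jawyaw -83.0 j [ 0.47  0.45 -0.39  0.   -0.73  1.22] F [ 0.2 -2.4  6.7] w 27.0 zaxis [ 9.e-04 -6.e-04 -1.e+00]
twist rad -0.0
after twist: tool d mm 0.7 2.1 0.7
```

```bash
python3 -m crank '{"delta_pos":[[0,0,0],[0,0,0],[0,0,0],[0,0,0]],"twist":[0,0,0,0]}' 0.42
python3 -m crank '{"delta_pos":[[0,0,0],[0,0,-0.01],[0,0,-0.02],[0,0,-0.02],[0,0,-0.03],[0,0,-0.03],[0,0,-0.02],[0,0,0]],"twist":[0,0,0,0,0,0,0,0]}' 0.45
python3 - <<'E'
from meas import *; import pickle
im,d=imaging.get_image("scene"); cv2.imwrite("pics/s11.png",im); crop(im,320,150,150,120,5,"pics/s11c.png")
imaging.get_image("top")
st=arm.read_state();im,d=imaging.get_image("wrist"); cv2.imwrite("pics/w11.png",im);np.save("pics/w11.npy",d)
pickle.dump(st,open("pics/st11.pkl","wb"))
Rm=R.from_quat(st["ee_rot"]).as_matrix()
uv=[(316,v) for v in range(104,345,8)]
P=bydepth("wrist",uv,[d[v,u] for u,v in uv],st)
q=(P-st["position"])@Rm
for (u,v),a,b in zip(uv,q,P): print(v,a.round(1),b[2].round(1))
E
python3 calc.py 541 -57 250 97
```

```text
clock: 17.73
position: [541.5, 98.3, 130.7]
ee_rot: [0.749, -0.663, -0.0, 0.0]
contact_force: [-0.4, -0.2, -0.6]
gripper_width: 35.7
clock: 18.4
position: [543.7, 98.9, 267.2]
ee_rot: [0.749, -0.663, 0.003, -0.005]
contact_force: [1.0, 0.2, 0.8]
gripper_width: 38.4
104 [ -3.9 -82.2 242.9] 19.6
112 [ -3.4 -75.5 190.8] 71.7
120 [ -3.4 -70.9 192.3] 70.3
128 [ -3.4 -66.3 190.7] 71.8
136 [ -3.4 -61.5 191.5] 71.1
144 [ -3.4 -56.8 191.1] 71.4
152 [ -3.4 -52.  192.4] 70.1
160 [ -3.4 -47.1 192.9] 69.6
168 [ -3.4 -42.5 189.9] 72.6
176 [ -3.4 -37.4 191.8] 70.6
184 [ -3.5 -32.3 192.2] 70.3
192 [ -3.5 -27.1 193.5] 68.9
200 [ -3.4 -24.1 181.9] 80.5
208 [ -3.4 -19.1 182. ] 80.5
216 [ -3.4 -13.9 183.4] 79.0
224 [ -3.4  -9.2 181.6] 80.8
232 [ -3.4  -4.  182.2] 80.2
240 [ -3.4   1.2 182.5] 79.9
248 [ -3.4   5.9 180.8] 81.6
256 [ -3.4  11.2 180.9] 81.4
264 [ -3.5  17.1 182.6] 79.7
272 [ -3.5  22.4 182.4] 80.0
280 [ -3.5  29.  185.5] 76.8
288 [ -3.5  34.6 185.5] 76.8
296 [ -3.6  40.  184.9] 77.4
304 [ -3.6  46.  185.6] 76.7
312 [ -3.6  52.1 186.2] 76.1
320 [ -3.6  57.8 185.7] 76.5
328 [ -3.6  64.  186.3] 75.9
336 [ -3.6  70.  186.2] 76.1
344 [ -4.2 102.2 232.1] 30.0
t 18.55 pos [541.1  98.1 261.1] jawyaw -83.07 j [ 0.47  0.29 -0.24 -0.   -1.04  1.22] F [-0.9  0.3  0.2] w 38.3 zaxis [-3.e-04  4.e-04 -1.e+00]
twist rad 3.14
after twist: tool d mm -153.9 -19.0 11.1
```

View pics/s11c.png

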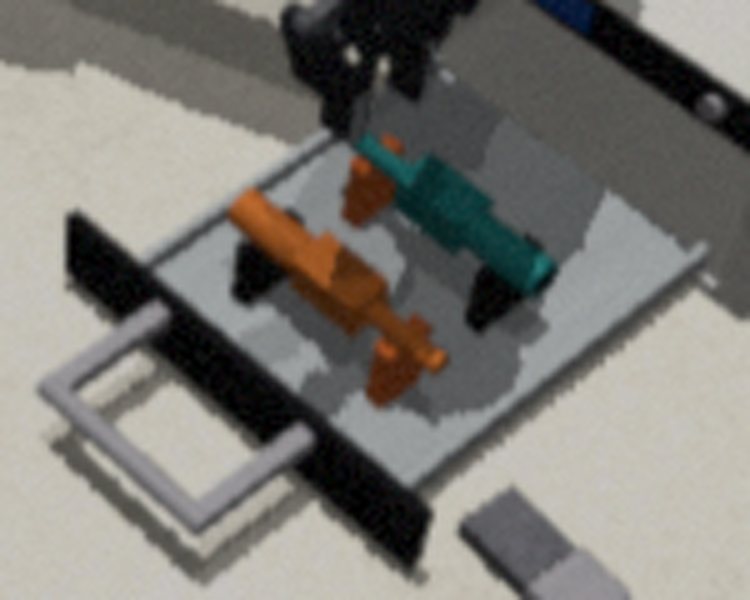

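View pics/w11.png

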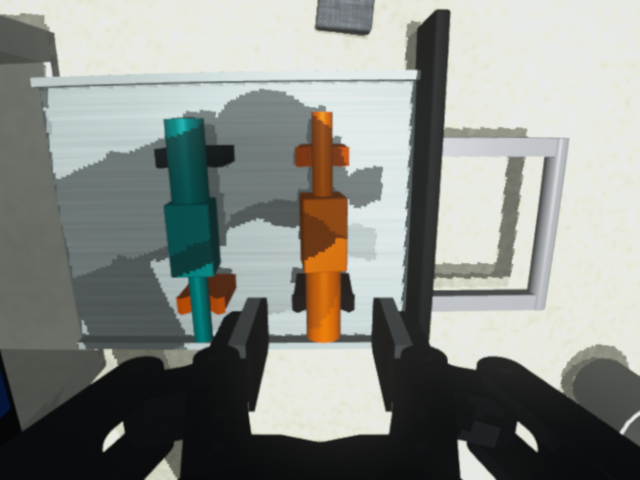

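```bash
python3 - <<'E'
from meas import *; import pickle
st=pickle.load(open("pics/st11.pkl","rb"))
P=onplane("wrist",[(548,140),(568,140),(527,308),(546,308)],52,st);print(P.round(1), P.mean(0))
E
python3 calc.py 560.6 -58 180 -83
```

```text
[[619.3 -42.5  52. ]
 [621.2 -56.   52. ]
 [500.  -59.1  52. ]
 [501.6 -73.5  52. ]] [560.52276569 -57.76925566  52.        ]
t 18.55 pos [541.1  98.1 261.1] jawyaw -83.07 j [ 0.47  0.29 -0.24 -0.   -1.04  1.22] F [-0.9  0.3  0.2] w 38.3 zaxis [-3.e-04  4.e-04 -1.e+00]
twist rad -0.001
after twist: tool d mm 157.3 -0.3 81.1
```

```bash
python3 -m crank '{"delta_pos":[[0.015,0,0],[0.03,0,0],[0.035,0,0],[0.035,0,0],[0.03,0,0],[0.012,0,0.01],[0,0,0.02],[0,0,0.02]],"twist":[0,0,0,0,0,0,0,0]}' 0.6
python3 -m crank '{"delta_pos":[[0,0,0.02],[0,0,0.02],[0,0,0.01],[0,0,0],[0,0,0]],"twist":[0,0,0,0,0]}' 0.6
python3 calc.py 560.5 -58 98 -83
python3 - <<'E'
from meas import *
im,d=imaging.get_image("wrist"); cv2.imwrite("pics/w12.png",im)
E
```

```text
clock: 19.22
position: [560.2, -58.6, 209.4]
ee_rot: [0.748, -0.664, -0.0, 0.0]
contact_force: [-0.1, 1.2, 0.6]
gripper_width: 51.0
clock: 19.63
position: [560.4, -57.5, 160.3]
ee_rot: [0.749, -0.663, -0.001, 0.001]
contact_force: [-0.4, 0.2, 0.8]
gripper_width: 51.5
t 19.63 pos [560.4 -57.5 160.3] jawyaw -83.03 j [ 0.19  0.43 -0.33  0.   -0.82  1.51] F [-0.4  0.2  0.8] w 51.5 zaxis [-2.e-03 -6.e-04 -1.e+00]
twist rad -0.0
after twist: tool d mm 0.5 -0.0 62.3
```

View pics/w12.png

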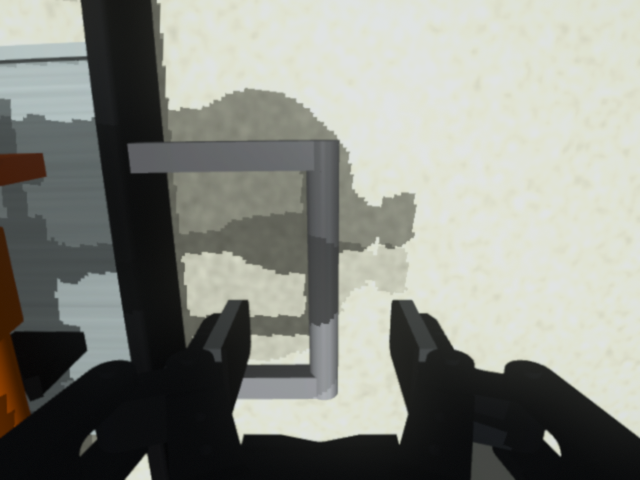

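```bash
python3 -m crank '{"delta_pos":[[0,0,0.012],[0,0,0.016],[0,0,0.014],[0,0,0.012],[0,0,0.006],[0,0,0],[0,0,0]],"twist":[0,0,0,0,0,0,0]}' 0.6
python3 calc.py 527.8 208 100 -83
```

```text
clock: 20.27
position: [561.2, -57.5, 101.9]
ee_rot: [0.749, -0.663, 0.001, -0.001]
contact_force: [-0.5, -0.9, 0.5]
gripper_width: 51.2
t 20.27 pos [561.2 -57.5 101.9] jawyaw -83.03 j [ 0.19  0.51 -0.38  0.   -0.68  1.51] F [-0.5 -0.9  0.5] w 51.2 zaxis [ 0.0015  0.     -1.    ]
twist rad -0.001
after twist: tool d mm -267.6 0.8 1.9
```

Approach the bar slowly to contact, then push gently.

```bash
python3 -m crank '{"delta_pos":[[-0.007,0,0.001],[-0.006,0,0.001],[-0.003,0,0],[-0.003,0,0],[-0.004,0,0],[-0.005,0,0],[-0.006,0,0],[-0.007,0,0]],"twist":[0,0,0,0,0,0,0,0]}' 0.6
python3 -m crank '{"delta_pos":[[-0.008,0,0],[-0.009,0,0],[-0.01,0,0],[-0.011,0,0],[-0.012,0,0],[-0.012,0,0],[-0.012,0,0],[-0.012,0,0]],"twist":[0,0,0,0,0,0,0,0]}' 0.6
python3 calc.py 527.8 208 100 -83
```

```text
clock: 20.93
position: [555.7, -16.7, 99.4]
ee_rot: [0.749, -0.663, 0.0, -0.0]
contact_force: [0.2, -3.2, 2.0]
gripper_width: 51.2
clock: 21.6
position: [544.6, 69.7, 98.9]
ee_rot: [0.749, -0.663, -0.0, 0.0]
contact_force: [0.2, -4.0, 3.0]
gripper_width: 51.0
t 21.6 pos [544.6  69.7  98.9] jawyaw -83.05 j [ 0.42  0.49 -0.42 -0.   -0.66  1.27] F [ 0.2 -4.   3. ] w 51.0 zaxis [-1.e-03 -3.e-04 -1.e+00]
twist rad -0.001
after twist: tool d mm -139.3 -0.1 -1.1
```

```bash
python3 -m crank '{"delta_pos":[[-0.012,0,0],[-0.012,0,0],[-0.012,0,0],[-0.012,0,0],[-0.012,0,0],[-0.012,0,0],[-0.011,0,0],[-0.01,0,0]],"twist":[0,0,0,0,0,0,0,0]}' 0.6
python3 calc.py 527.8 208 100 -83
python3 -m crank '{"delta_pos":[[-0.009,0,0],[-0.008,0,0],[-0.007,0,0],[-0.005,0,0],[-0.004,0,0],[0,0,0]],"twist":[0,0,0,0,0,0]}' 0.6
python3 calc.py 527.8 208 100 -83
python3 - <<'E'
from meas import *
im,d=imaging.get_image("scene"); cv2.imwrite("pics/s13.png",im)
E
```

```text
clock: 22.27
position: [533.1, 161.7, 98.6]
ee_rot: [0.749, -0.663, -0.0, 0.001]
contact_force: [-1.8, -4.7, 1.0]
gripper_width: 51.2
t 22.27 pos [533.1 161.7  98.6] jawyaw -83.07 j [ 0.59  0.5  -0.4  -0.   -0.67  1.11] F [-1.8 -4.7  1. ] w 51.2 zaxis [-1.8e-03 -7.0e-04 -1.0e+00]
twist rad -0.001
after twist: tool d mm -46.6 -0.4 -1.4
clock: 22.77
position: [530.7, 194.8, 99.1]
ee_rot: [0.749, -0.663, 0.0, -0.001]
contact_force: [-0.6, -0.5, 0.3]
gripper_width: 51.0
t 22.77 pos [530.7 194.8  99.1] jawyaw -83.0 j [ 0.64  0.51 -0.38  0.   -0.67  1.05] F [-0.6 -0.5  0.3] w 51.0 zaxis [ 0.0023  0.0016 -1.    ]
twist rad 0.0
after twist: tool d mm -13.4 1.3 -0.9
```

View pics/s13.png

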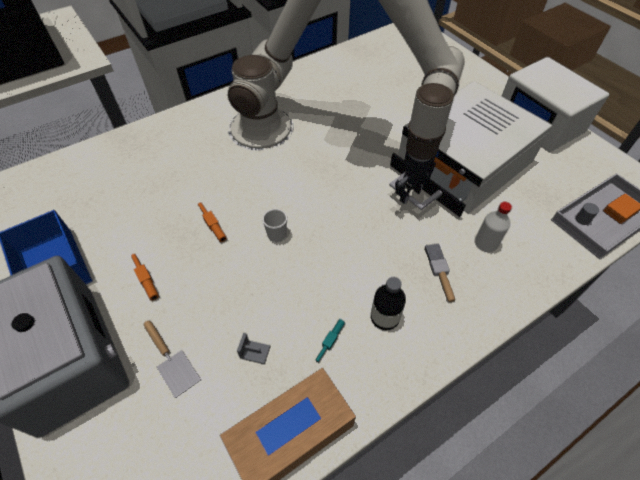

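```bash
python3 - <<'E'
from meas import *
im,d=imaging.get_image("top"); cv2.imwrite("pics/top13.png",im);np.save("pics/top13.npy",d)
a=cv2.imread("pics/top0.png"); crop(np.hstack([a[130:240,210:330],im[130:240,210:330]]),0,0,240,110,3.3,"pics/br.png")
b0=cv2.imread("pics/scene0.png");b1=cv2.imread("pics/s13.png")
crop(np.hstack([b0[220:320,390:490],b1[220:320,390:490]]),0,0,200,100,4,"pics/br2.png")
E
```

```text
(no output)
```

View pics/br.png

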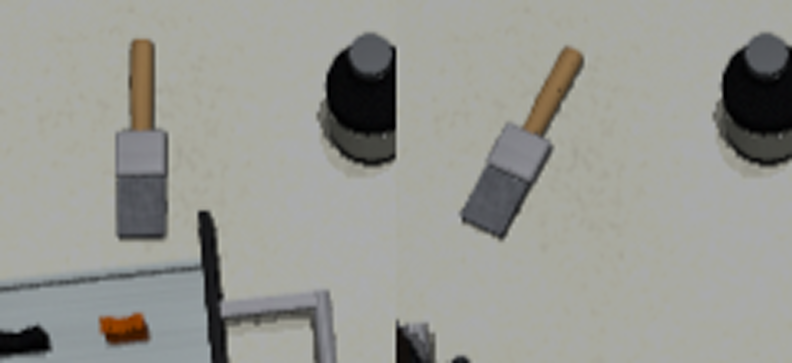

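View pics/br2.png

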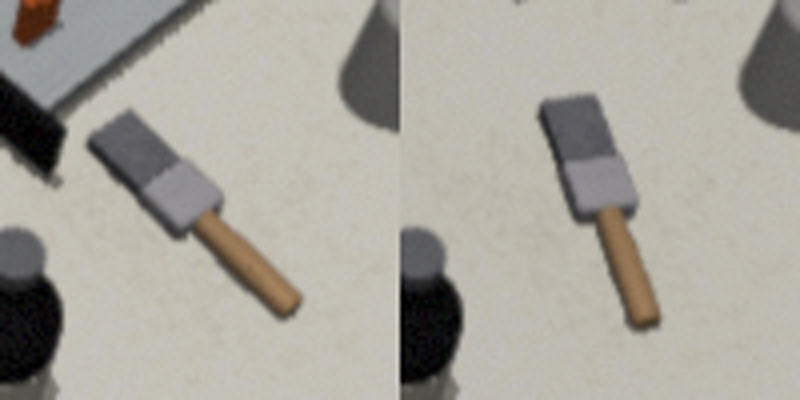

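```bash
python3 -m crank '{"delta_pos":[[-0.003,0,0],[-0.004,0,0],[-0.004,0,0],[-0.004,0,0],[-0.004,0,0],[-0.003,0,0]],"twist":[0,0,0,0,0,0]}' 0.6
python3 calc.py 527.8 208 100 -83
python3 -m crank '{"delta_pos":[[-0.002,0,0],[-0.002,0,0],[-0.001,0,0]],"twist":[0,0,0]}' 0.6
python3 calc.py 527.8 208 100 -83
```

```text
clock: 23.37
position: [527.6, 216.0, 99.3]
ee_rot: [0.749, -0.663, 0.0, -0.0]
contact_force: [2.5, -3.5, 1.1]
gripper_width: 51.1
t 23.37 pos [527.6 216.   99.3] jawyaw -83.04 j [ 0.67  0.52 -0.37  0.   -0.68  1.02] F [ 2.5 -3.5  1.1] w 51.1 zaxis [ 8.e-04  4.e-04 -1.e+00]
twist rad -0.001
after twist: tool d mm 7.9 0.8 -0.7
clock: 23.62
position: [526.7, 219.9, 99.1]
ee_rot: [0.749, -0.663, 0.0, 0.001]
contact_force: [5.8, -8.5, 2.3]
gripper_width: 51.3
t 23.62 pos [526.7 219.9  99.1] jawyaw -83.01 j [ 0.68  0.52 -0.36  0.   -0.69  1.01] F [ 5.8 -8.5  2.3] w 51.3 zaxis [-4.0e-04 -1.5e-03 -1.0e+00]
twist rad -0.0
after twist: tool d mm 12.0 0.4 -0.9
```

```bash
python3 -m crank '{"delta_pos":[[-0.001,0,0],[-0.001,0,0],[-0.001,0,0],[0,0,0]],"twist":[0,0,0,0]}' 0.6
python3 calc.py 525.5 226.4 100 -83
python3 - <<'E'
from meas import *
im,d=imaging.get_image("scene"); cv2.imwrite("pics/s14.png",im); crop(im,370,110,130,110,6,"pics/s14c.png")
im,d=imaging.get_image("wrist"); cv2.imwrite("pics/w14.png",im)
E
```

```text
clock: 23.95
position: [526.7, 220.3, 99.0]
ee_rot: [0.749, -0.663, 0.001, 0.002]
contact_force: [8.1, -13.9, 2.8]
gripper_width: 51.2
t 23.95 pos [526.7 220.3  99. ] jawyaw -83.03 j [ 0.68  0.52 -0.36  0.   -0.69  1.01] F [  8.1 -13.9   2.8] w 51.2 zaxis [-0.0017 -0.0051 -1.    ]
twist rad -0.001
after twist: tool d mm -6.2 0.5 -1.0
```

View pics/s14c.png

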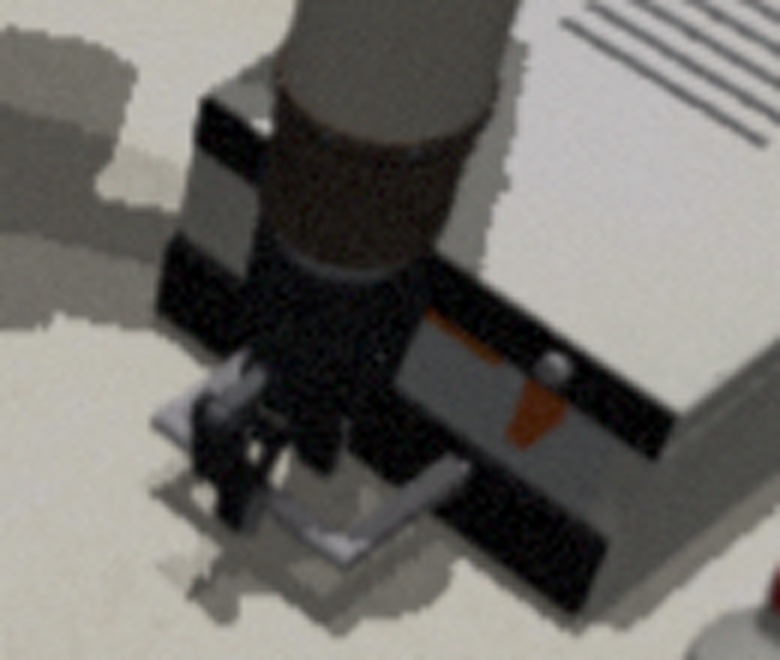

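View pics/w14.png

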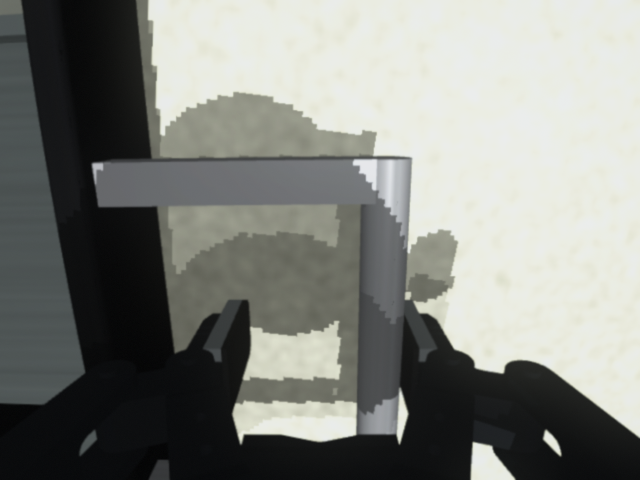

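```bash
python3 -m crank '{"delta_pos":[[0.004,0,0],[0.007,0,0],[0.007,0,0],[0.003,0,0],[0,0,0],[0,0,-0.01],[0,0,-0.02],[0,0,-0.03]],"twist":[0,0,0,0,0,0,0,0]}' 0.6
python3 -m crank '{"delta_pos":[[0,0,-0.03],[0.01,0,-0.03],[0.03,0,-0.03],[0.03,0,0],[0.03,0,0],[0.03,0,0],[0.03,0,0],[0,0,0]],"twist":[0,0,0,0,0,0,0,0]}' 0.6
python3 - <<'E'
from meas import *
imaging.get_image("top")
im,d=imaging.get_image("scene"); cv2.imwrite("pics/s15.png",im); np.save("pics/s15.npy",d); crop(im,370,90,130,120,5,"pics/s15c.png")
import pickle
st=arm.read_state(); im,d=imaging.get_image("wrist"); cv2.imwrite("pics/w15.png",im); np.save("pics/w15.npy",d);pickle.dump(st,open("pics/st15.pkl","wb"))
im,d=imaging.get_image("top"); cv2.imwrite("pics/top15.png",im);np.save("pics/top15.npy",d)
E
python3 calc.py 525.5 226.4 100 -83
```

```text
clock: 24.72
position: [527.6, 202.1, 157.9]
ee_rot: [0.749, -0.663, -0.001, 0.003]
contact_force: [0.4, -0.3, 0.1]
gripper_width: 51.3
clock: 25.38
position: [548.0, 40.8, 249.4]
ee_rot: [0.747, -0.664, 0.0, -0.0]
contact_force: [0.9, 0.3, 0.7]
gripper_width: 51.5
t 25.58 pos [548.2  44.8 249. ] jawyaw -83.02 j [ 0.38  0.3  -0.26 -0.   -1.01  1.32] F [ 0.1  0.4 -0.3] w 51.2 zaxis [ 7.e-04  4.e-04 -1.e+00]
twist rad -0.0
after twist: tool d mm -183.0 0.4 149.0
```

View pics/s15c.png

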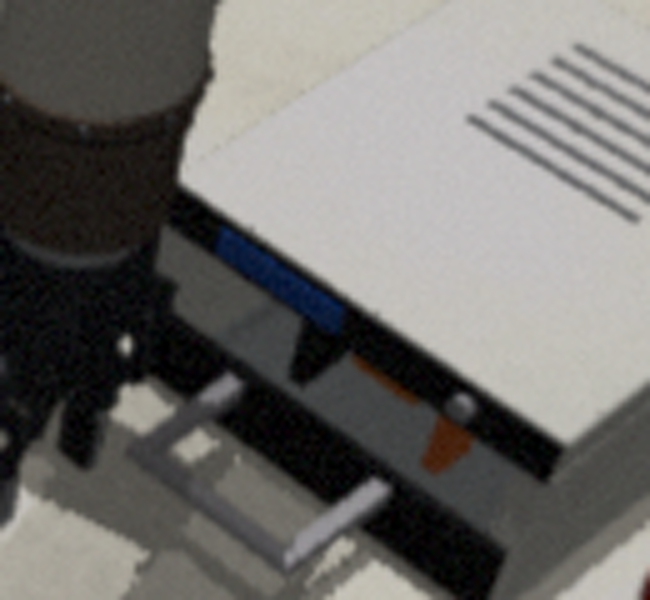

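View pics/w15.png

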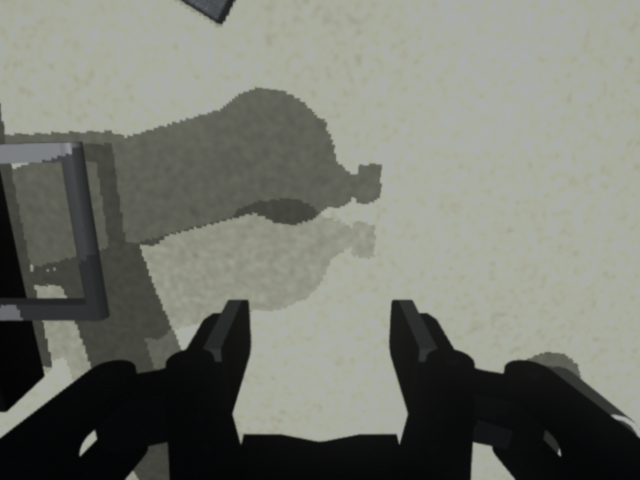

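View pics/top15.png

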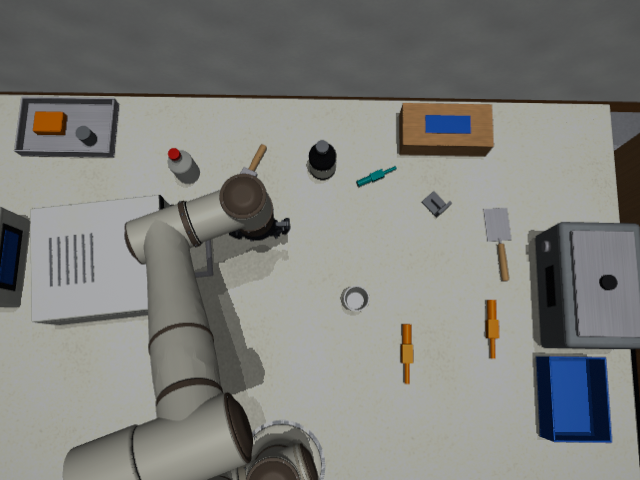

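```bash
python3 - <<'E'
from meas import *; import pickle
a=np.radians(7.0); ux=np.array([np.cos(a),np.sin(a)]); uy=np.array([-np.sin(a),np.cos(a)])
d=np.load("pics/s15.npy"); im=cv2.imread("pics/s15.png")
v,u=np.mgrid[100:215,380:490]; u=u.ravel();v=v.ravel()
P=bydepth("scene",np.c_[u,v],d[v,u]); yy=P[:,:2]@uy; xx=P[:,:2]@ux
# face strip: z 118..143
for z0,z1 in [(118,128),(128,136),(136,142)]:
    s=(P[:,2]>z0)&(P[:,2]<z1)&(xx>480)&(xx<720)&(yy>150)&(yy<330)
    print("face",z0,s.sum(),np.percentile(yy[s],[10,50,90]).round(1))
s=(P[:,2]>45)&(P[:,2]<60)&(yy<160)&(yy>100)&(xx>490)&(xx<640)
print("bar scene",s.sum(),np.percentile(yy[s],[5,25,50,75,95]).round(1), P[s][:,2].mean())
# panel top
s=(P[:,2]>50)&(P[:,2]<64)&(yy>180)&(yy<260)&(xx>600); print("panel",s.sum(),np.percentile(yy[s],[5,50,95]).round(1))
st=pickle.load(open("pics/st15.pkl","rb"));
B=onplane("wrist",[(66,200),(90,200),(80,290),(105,290)],52,st); print("bar wrist",(B[:,:2]@uy).round(1),(B[:,:2]@uy).mean())
print("bar at start",np.array([560.5,-57.8])@uy)
d0=np.load("pics/scene0.npy"); v,u=np.mgrid[60:215,380:520]; u=u.ravel();v=v.ravel()
P=bydepth("scene",np.c_[u,v],d0[v,u]); yy=P[:,:2]@uy; xx=P[:,:2]@ux
for z0,z1 in [(118,128),(128,136),(136,142)]:
    s=(P[:,2]>z0)&(P[:,2]<z1)&(xx>480)&(xx<720)&(yy>150)&(yy<330)
    print("face0",z0,s.sum(),np.percentile(yy[s],[10,50,90]).round(1))
E
```

```text
face 118 184 [223.7 226.8 229.7]
face 128 179 [223.5 226.3 229.9]
face 136 265 [225.  230.5 294.5]
bar scene 263 [128.5 130.8 134.3 139.9 155.8] 54.02881387999236
panel 230 [190.1 217.2 233. ]
bar wrist [144.2 127.8 145.  126.9] 135.97362846811365
bar at start -125.67693454345357
face0 118 202 [224.6 227.2 263.4]
face0 128 190 [223.2 226.7 257.3]
face0 136 343 [225.5 241.  314.3]
```

```bash
python3 - <<'E'
from meas import *
for f,pts in [("top0",[(142,40),(142,130),(142,176),(142,238)]),("top13",[(176,50),(132,136),(108,174),(87,225)])]:
    uv=np.array(pts)/3.3+[210-.5,130-.5]; d=np.load(f"pics/{f}.npy")
    P=onplane("top",uv,12); e=P[0]-P[-1]
    print(f,P[:,:2].round(1).tolist(),"mid",((P[0]+P[-1])/2).round(1),"yaw",np.degrees(np.arctan2(e[1],e[0])),np.hypot(*e[:2]))
    for p in uv.astype(int): print([bydepth("top",[p],[d[p[1],p[0]]])[0][2].round(1)])
E
python3 calc.py 701 94 200 -83
```

```text
top0 [[847.3, 106.6], [768.4, 103.3], [728.7, 101.6], [675.9, 99.4]] mid [761.6 103.   12. ] yaw 2.4235662110225373 171.54251998723123
[np.float64(-4.2)]
[np.float64(20.0)]
[np.float64(16.3)]
[np.float64(16.0)]
top13 [[838.9, 77.8], [763.1, 111.3], [730.0, 129.7], [686.2, 145.0]] mid [762.5 111.4  12. ] yaw -23.763559964291506 166.8477142374218
[np.float64(17.0)]
[np.float64(16.6)]
[np.float64(16.5)]
[np.float64(14.5)]
t 25.58 pos [548.2  44.8 249. ] jawyaw -83.02 j [ 0.38  0.3  -0.26 -0.   -1.01  1.32] F [ 0.1  0.4 -0.3] w 51.2 zaxis [ 7.e-04  4.e-04 -1.e+00]
twist rad -0.0
after twist: tool d mm -30.2 -157.6 49.0
```

```bash
python3 -m crank '{"delta_pos":[[0,0,0],[0,0,0],[0,0,0],[0,0,0],[0,0,0]],"twist":[0.107,0.107,0.107,0.107,0.109]}' 0.8
python3 calc.py 746.5 120.5 180 -113.8
```

```text
clock: 26.0
position: [548.2, 45.6, 248.7]
ee_rot: [-0.545, 0.839, 0.0, 0.0]
contact_force: [0.3, 0.3, 1.1]
gripper_width: 68.1
t 26.0 pos [548.2  45.6 248.7] jawyaw -113.99 j [ 0.38  0.31 -0.26 -0.   -1.01  0.77] F [0.3 0.3 1.1] w 68.1 zaxis [ 2.e-04  1.e-04 -1.e+00]
twist rad -0.003
after twist: tool d mm -148.5 -151.3 68.7
```

```bash
python3 -m crank '{"delta_pos":[[-0.018,-0.018,0],[-0.022,-0.022,0],[-0.022,-0.022,0],[-0.022,-0.022,0.01],[-0.022,-0.022,0.015],[-0.022,-0.022,0.015],[-0.02,-0.022,0.015],[0,0,0.013]],"twist":[0,0,0,0,0,0,0,0]}' 0.8
python3 -m crank '{"delta_pos":[[0,0,0],[0,0,0],[0,0,0]],"twist":[0,0,0]}' 0.8
python3 - <<'E'
from meas import *; import pickle
st=arm.read_state(); im,d=imaging.get_image("wrist"); cv2.imwrite("pics/w16.png",im); np.save("pics/w16.npy",d);pickle.dump(st,open("pics/st16.pkl","wb"))
im,d=imaging.get_image("scene"); cv2.imwrite("pics/s16.png",im); crop(im,370,110,110,100,7,"pics/s16c.png")
E
python3 calc.py 746.5 120.5 180 -113.8
```

```text
clock: 26.67
position: [748.4, 122.4, 177.0]
ee_rot: [-0.547, 0.837, -0.0, 0.0]
contact_force: [-0.0, 0.9, -0.8]
gripper_width: 68.3
clock: 26.92
position: [744.8, 119.5, 181.9]
ee_rot: [-0.546, 0.837, -0.0, 0.001]
contact_force: [-0.9, 0.3, 0.4]
gripper_width: 68.1
t 27.02 pos [745.  119.2 183. ] jawyaw -113.79 j [ 0.37  0.69  0.23  0.   -1.1   0.78] F [-0.3 -0.4 -0.2] w 68.2 zaxis [ 3.e-03  8.e-04 -1.e+00]
twist rad 0.0
after twist: tool d mm -1.8 -0.8 3.0
```

View pics/w16.png

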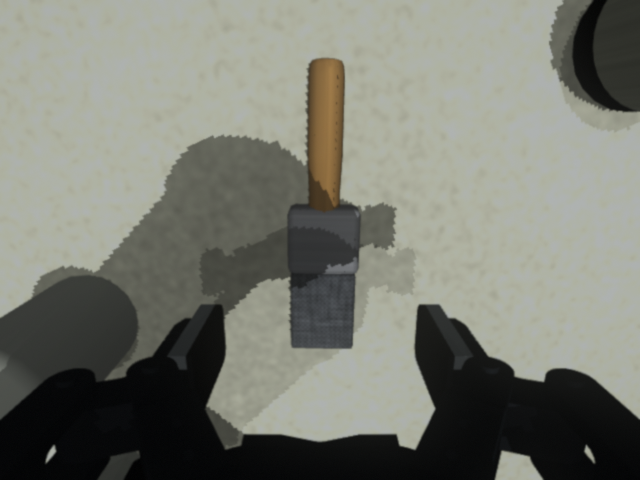

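View pics/s16c.png

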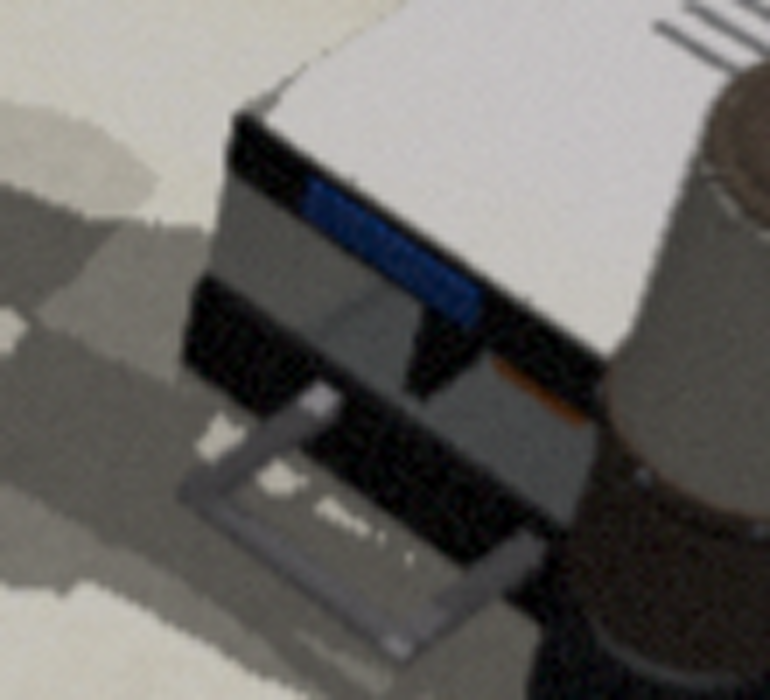

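```bash
python3 - <<'E'
from meas import *; import pickle
print("bottle cap",onplane("top",[(175,154)],158), "body top edge right", onplane("top",[(193,166),(180,182)],60))
b=onplane("top",[(175,154)],158)[0]
print("dist",np.hypot(*(b[:2]-[746.5,120.5])), np.hypot(*(b[:2]-[748.5,102.5])))
st=pickle.load(open("pics/st16.pkl","rb"))
d=np.load("pics/w16.npy"); Rm=R.from_quat(st["ee_rot"]).as_matrix()
uv=[(60,300),(100,290),(130,300),(130,340)]
P=bydepth("wrist",uv,[d[v,u] for u,v in uv],st); print(P.round(0),((P-st["position"])@Rm).round(0))
Q=onplane("wrist",[(309,60),(342,60),(289,208),(358,208),(291,346),(353,346)],14,st); print(Q.round(1))
c=(Q[0]+Q[1])/2;c2=(Q[4]+Q[5])/2; print("mid",(c+c2)/2, np.degrees(np.arctan2(*(c-c2)[1::-1])))
E
```

```text
bottle cap [[755.45448753 276.35274338 158.        ]] body top edge right [[757.99746359 254.69301023  60.        ]
 [713.31374075 286.26582156  60.        ]]
dist 156.10977056823674 173.99178508918538
[[781. 262.  42.]
 [773. 254.  18.]
 [757. 250.   2.]
 [735. 257.  14.]] [[-144.   24.  140.]
 [-134.   28.  164.]
 [-124.   41.  180.]
 [-122.   64.  168.]]
[[840.   84.3  14. ]
 [833.   68.3  14. ]
 [772.  127.3  14. ]
 [756.   91.   14. ]
 [690.7 163.7  14. ]
 [674.8 127.6  14. ]]
mid [759.59548995 110.96990555  14.        ] -24.2880452787396
```

```bash
python3 -m crank '{"delta_pos":[[0,0,0.015],[0,0,0.018],[0,0,0.018],[0,0,0.018],[0,0,0.015],[0,0,0.01],[0,0,0.007],[0,0,0]],"twist":[0,0,0,0,0,0,0,0]}' 0.8
python3 calc.py 746.5 120 79 -113.8
```

```text
clock: 27.68
position: [744.6, 118.7, 78.9]
ee_rot: [-0.546, 0.838, 0.0, -0.001]
contact_force: [-0.8, -0.1, -0.0]
gripper_width: 68.4
t 27.68 pos [744.6 118.7  78.9] jawyaw -113.84 j [ 0.37  0.79  0.14 -0.   -0.92  0.78] F [-0.8 -0.1 -0. ] w 68.4 zaxis [-1.4e-03 -3.0e-04 -1.0e+00]
twist rad -0.001
after twist: tool d mm -1.9 -1.2 -0.1
```

```bash
python3 -m crank '{"delta_pos":[[0,0,0],[0,0,0],[0,0,0],[0,0,0],[0,0,0]],"twist":[0,0,0,0,0]}' 0.3
python3 calc.py 746.5 120 79 -113.8
```

```text
clock: 28.1
position: [746.1, 119.3, 81.6]
ee_rot: [-0.546, 0.838, -0.001, 0.002]
contact_force: [-0.2, 0.9, 5.2]
gripper_width: 40.1
t 28.1 pos [746.1 119.3  81.6] jawyaw -113.79 j [ 0.37  0.79  0.14  0.   -0.92  0.78] F [-0.2  0.9  5.2] w 40.1 zaxis [ 3.3e-03  6.0e-04 -1.0e+00]
twist rad 0.0
after twist: tool d mm -0.8 -0.0 2.6
```

```bash
python3 -m crank '{"delta_pos":[[0,0,-0.003],[0,0,-0.004],[0,0,0],[0,0,0],[0,0,0],[0,0,0],[0,0,0],[0,0,0]],"twist":[0,0,-0.077,-0.077,-0.077,-0.077,-0.075,-0.075]}' 0.3
python3 calc.py 743.3 102.8 87 -87.6
```

```text
clock: 28.77
position: [744.7, 118.8, 85.8]
ee_rot: [0.723, -0.691, -0.0, 0.001]
contact_force: [-0.1, 0.1, 0.2]
gripper_width: 39.7
t 28.77 pos [744.7 118.8  85.8] jawyaw -87.39 j [ 0.37  0.78  0.15 -0.   -0.94  1.25] F [-0.1  0.1  0.2] w 39.7 zaxis [-1.5e-03 -2.0e-04 -1.0e+00]
twist rad 0.004
after twist: tool d mm 15.9 2.1 -1.2
```

```bash
python3 -m crank '{"delta_pos":[[0.006,0.001,0],[0.006,0.001,0],[0.004,0,0],[0,0,0],[0,0,0.003],[0,0,0.002],[0,0,0]],"twist":[0,0,0,0,0,0,0]}' 0.3
python3 calc.py 743.3 102.8 87 -87.6
```

```text
clock: 29.35
position: [744.0, 102.8, 81.7]
ee_rot: [0.722, -0.692, 0.0, -0.0]
contact_force: [-0.8, -1.7, 0.8]
gripper_width: 40.5
t 29.35 pos [744.  102.8  81.7] jawyaw -87.59 j [ 0.35  0.78  0.13  0.   -0.92  1.26] F [-0.8 -1.7  0.8] w 40.5 zaxis [ 3.e-04 -3.e-04 -1.e+00]
twist rad 0.0
after twist: tool d mm 0.0 0.7 -5.3
```

```bash
python3 -m crank '{"delta_pos":[[0,0,0.0005],[0,0,0],[0,0,0],[0,0,0]],"twist":[0,0,0,0]}' 0.7
python3 -m crank '{"delta_pos":[[0,0,-0.01],[0,0,-0.02],[0,0,-0.03],[0,0,-0.03],[0,0,-0.03],[0,0,-0.03],[0,0,-0.02],[0,0,0]],"twist":[0,0,0,0,0,0,0,0]}' 0.7
python3 calc.py 480 -250 260
```

```text
clock: 29.68
position: [743.8, 103.0, 80.8]
ee_rot: [0.722, -0.692, -0.0, 0.0]
contact_force: [-0.6, -0.8, -0.6]
gripper_width: 59.6
clock: 30.35
position: [745.8, 103.1, 259.3]
ee_rot: [0.722, -0.692, 0.004, -0.005]
contact_force: [1.0, 0.0, 1.9]
gripper_width: 60.3
t 30.35 pos [745.8 103.1 259.3] jawyaw -87.54 j [ 0.35  0.63  0.31  0.   -1.24  1.26] F [1.  0.  1.9] w 60.3 zaxis [ 0.0126  0.0022 -0.9999]
after twist: tool d mm 341.3 280.8 -0.7
```

```bash
python3 -m crank '{"delta_pos":[[0.01,0.025,0],[0.02,0.035,0],[0.025,0.035,0],[0.03,0.035,0],[0.03,0.03,0],[0.03,0.03,0],[0.03,0.03,0],[0.03,0.03,0]],"twist":[0,0,0,0,0,0,0,0]}' 0.7
python3 -m crank '{"delta_pos":[[0.035,0.02,0],[0.035,0.01,0],[0.03,0,0],[0.025,0,0],[0.015,0,0],[0,0,0]],"twist":[0,0,0,0,0,0]}' 0.7
python3 - <<'E'
from meas import *
im,d=imaging.get_image("top"); cv2.imwrite("pics/top17.png",im);np.save("pics/top17.npy",d)
a=cv2.imread("pics/top0.png"); crop(np.hstack([a[130:240,210:330],im[130:240,210:330]]),0,0,240,110,3.3,"pics/br17.png")
im,d=imaging.get_image("scene"); cv2.imwrite("pics/s17.png",im);np.save("pics/s17.npy",d); crop(im,380,100,110,100,6,"pics/s17c.png")
E
python3 calc.py 480 -250 260
```

```text
clock: 31.02
position: [507.2, -107.5, 251.3]
ee_rot: [0.722, -0.692, 0.0, -0.0]
contact_force: [0.5, -0.3, -0.0]
gripper_width: 59.7
clock: 31.52
position: [484.7, -250.0, 251.1]
ee_rot: [0.721, -0.693, 0.0, 0.0]
contact_force: [0.6, 0.7, -0.0]
gripper_width: 59.8
t 31.62 pos [ 484.6 -247.8  250.9] jawyaw -87.67 j [-0.17  0.29 -0.27 -0.   -1.01  1.79] F [-1.3  0.1  0.7] w 59.7 zaxis [-3.e-04  3.e-04 -1.e+00]
after twist: tool d mm 2.0 4.7 -9.1
```

View pics/br17.png

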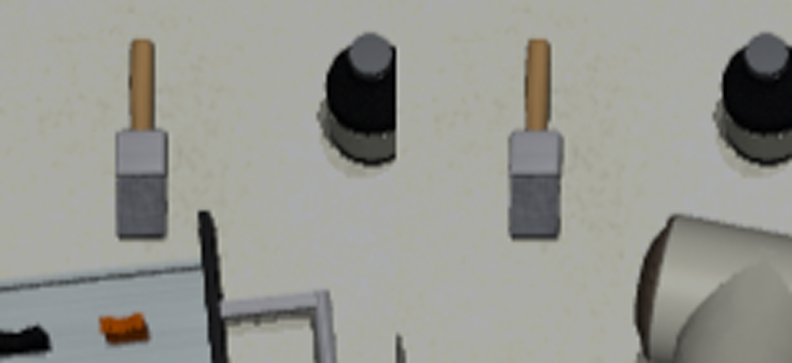

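View pics/s17c.png

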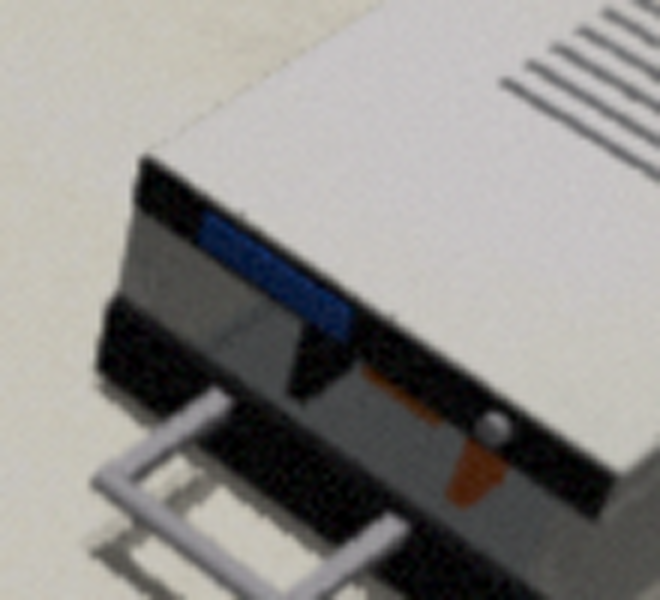

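View pics/s17.png

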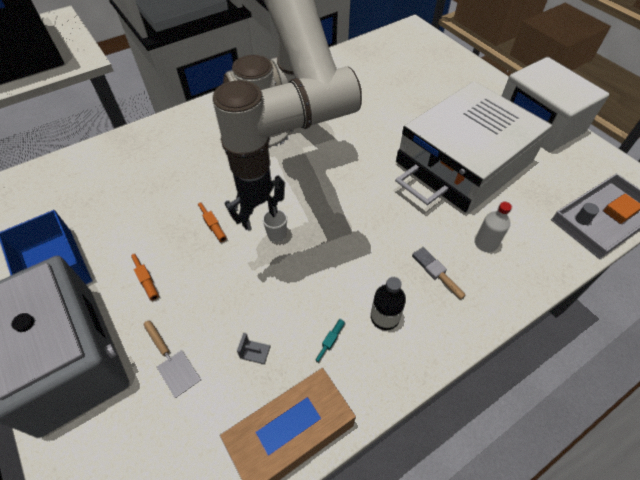

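```bash
python3 - <<'E'
from meas import *
a=np.radians(7.0); ux=np.array([np.cos(a),np.sin(a)]); uy=np.array([-np.sin(a),np.cos(a)])
for f,lo,hi in [("scene0",-150,-60),("s17",100,200)]:
    d=np.load(f"pics/{f}.npy"); v,u=np.mgrid[130:300,310:490]; u=u.ravel();v=v.ravel()
    P=bydepth("scene",np.c_[u,v],d[v,u]); yy=P[:,:2]@uy; xx=P[:,:2]@ux
    s=(P[:,2]>49)&(P[:,2]<59)&(yy>lo)&(yy<hi)&(xx>505)&(xx<580)
    print(f,s.sum(),np.percentile(yy[s],[2,20,50,80,98]).round(1),xx[s].mean())
E
```

```text
scene0 124 [-133.1 -131.4 -128.5 -124.3 -120.5] 544.0164230548072
s17 110 [127.5 129.6 132.8 136.7 142.2] 543.0453190768197
```

```bash
python3 -c "
from bench import job_done; print(job_done())"
```

```text
the job is handed in; nothing more can be done
None
```

The tray is home with both spindles loaded, and I handed the job in at about 32 s of the 72 s limit. The tray's front panel pushed the brush on the way in, so I picked it up and put it back.

**Spindles:** The larger teal spindle is on pair b, and the leftmost amber one is on pair a. Before the push, wrist-camera depth put both axes level at about 65 mm, with each hub within 1–2 mm of midway. Contact while setting them down was about 6–7 N.

**Tray:** I pushed it in by the handle bar until it met a firm stop; force rose to about 16 N with no further travel. It moved about 261 mm, and the bar stands about 92–93 mm in front of the unit, against the stated 94 mm. I then let go and moved the arm well clear.

**Brush:** The panel turned it about 26° and shifted its middle about 8 mm. I gripped it to put it back, although you asked for other things to be left alone. The final top view shows it within about 3 mm of where it started.

**Not fully checked:**
- **Spindles inside the unit:** only parts of the saddles and a strip of amber show through the opening, so I could not see that both are still fully seated. The teal spindle is hidden. The push was gentle, with a slow finish.
- **Force at the stop:** it had a sideways part of about 8 N that I couldn't explain.

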